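# Stand cased glass photographs in a holding stand

### The arm

A 6-joint arm with a two-finger parallel gripper is mounted at the origin on the work surface. World frame = base frame: x ahead of the robot, y to its left, z up, the work surface at z = 0. Lengths are in m, angles in rad, forces in N, time in s.
With the tool pointing down it reaches from about 0.4 to 0.825 m from the base axis. Payload 7 kg.
Tool frame: the origin (TCP) lies at the very end of the fingers, on their centre line; the grasp point (between the pads) lies 19 mm behind it; z points along the fingers, y is the line along which they close (so a half turn about z gives the same grasp; the last joint's range is limited). The gripper opens to 88 mm and grips with 3 to 60 N. Pads are 19 mm wide; open, the fingers measure 130 mm over their backs; the gripper's body (78 mm by 193 mm) begins 47 mm behind the grasp point.
Start: joints at [0.288, 0.359, 0.012, 0, -1.224, -0.288], TCP at [0.675, -0, 0.227] pointing down, gripper open.
Joint ranges: [-3.07, 3.07], [-1.43, 2.12], [-1.02, 1.25], [-3.03, 1.67], [-3.05, -0], [-3.03, 3.03]. Speed limits (rad/s): [2.39, 2.39, 3.01, 3.14, 3.14, 3.14].

### API

Orientations are given as [roll, pitch, yaw] about the fixed x, y, z axes, in that order (R = Rz(yaw) Ry(pitch) Rx(roll)).
In Python, from station import * gives the robot as it stands.
- The arm moves only by the tool servo_tool, never from a script. Its argument "moves" is a list of rows, each an object of numbers: "jaw": the opening, from 0 (shut) to 1 (fully open); "dx", "dy", "dz": the shift along the world's x, y, z in m; "roll": the turn about the world's z in degrees. A call has exactly 10 rows; each row shifts and turns the commanded pose from where the row before left it; what a row does not reach is not made up. A row lasts 1/8 s, in which the tool goes at most 62.5 mm and 10.7 degrees, less where a joint would pass 70% of its speed; a pose out of reach is approached as far as the arm can. A call with a gripper value outside its range is refused whole. The fingers move at their own pace and stop on an object; "newtons" is the grip in N (left out, the last holds). Time passes only in rows, so rows that do not move let the fingers close, or fill a call up. It gives the time, the measured TCP pose, the force, the opening and the grip force at its end, in the units of the state.
- get_state(): the state, without advancing time (a new reading comes with each control period).
- grab_frame(name): name is "scene" or "side" or "wrist"; returns (picture, depth): 400x640x3 uint8, red, green, blue; 400x640 float32, m along the optical axis (not along the pixel's ray), 0 where there is no reading.
- calibration(name): a dict with "intrinsics" (3x3 intrinsics, pixels), "R" (3x3) and "t" (3): a world point X has camera coordinates R X + t. Camera axes: x right, y down, z forward; pixel columns grow to the right and rows downward; lengths in m; the calibration is good to about 2 mm. The wrist camera is an equidistant fisheye: a pixel r from the principal point sees the ray r / f radians off the axis. A picture is of the moment at which its call begins: read the wrist's pose just before it. calibration takes no time and is no camera call; for the wrist camera it gives the pose at the moment of the call.
- job_done(): hands the job in; it is judged then, once.
The state is a dict: "t": time; "q": joint angles; "qd": joint speeds; "joint_efforts": joint torques, N m; "eef_pos": TCP position; "ee_rot": TCP orientation; "force": force on the tool from outside, world axes, zero at the start; "moment": the same for the moment, N m; "width": finger opening in m; "gripper_force": force on a finger pad.
Only numpy, scipy, OpenCV 4.12 (cv2) and the standard library are available. Lean on these libraries where they do the work, as an engineer would, in place of code of your own. Each camera call takes 0.05 s, during which the arm holds its last target. There are 200 camera calls.

### The job

Clear the loupe off the holding stand and stand it upright on its round cork mat, release the lock lever by swinging it fully over towards the robot, slide the wooden end block fully open, and stand all the cased glass photographs upright on edge on the stand's board, in one straight row, face to face, centred on the board between the fixed end wall and the block. Then slide the block back gently until the row is closed up against the wall with no gaps left, and only then lock it by swinging the lever fully back, away from the robot. The cases hold old glass: grip each with no more than 30 newtons, press lightly with the block, leave everything else on the table where it is.

Things in the scene. Friction and masses are not known exactly. Their poses are not given: they have to be found in the camera images.
- stand: fixed aluminium stand: board 120 mm (x) by 340 mm (y -220 to +120 mm), 8 mm thick; origin on the table under its middle line; x away from the robot, y along the row. Fixed end wall 70 mm wide, top 80 mm over the table, inner face at y = -130 mm facing +y; the end block slides on the +y side of it; lock lever behind it at y = -188 mm
- end_block (a joint): position of the sliding end block along the stand's +y, 0 to 0.15 m; 0: block's inner face 30 mm from the end wall's inner face (gap between them = 30 mm + value); 0.15: fully open. Stays where left, about 2 N to move
- block_top (a point): middle of the top face of the wooden end block (50 mm in x, 30 mm in y, 52 mm high), 65 mm over the table; grip it across its 50 mm or push it
- wall_near (a point): point inside the end wall, 12 mm behind its inner face, 50 mm over the table
- block_near (a point): point inside the end block, 12 mm behind the inner face that looks to the wall (-y)
- lock (a joint): lock lever, 0 = released, leaning to the stand's -x (towards the robot), 1.0 = locked, leaning to +x; hinge along the stand's y, 30 mm over the table; stays where left
- lock_tip (a point): centre of the black 26 mm ball at the end of the lock lever, 80 mm from the hinge
- mat: fixed round cork mat, 84 mm across, 3 mm thick, origin under its middle
- loupe: black loupe (magnifier) standing upright like a short can, 44 mm across at the foot (41 mm above), 41 mm tall, 90 g, origin under its foot; starts on the stand's board
- case1: closed wooden case with a glass photograph, 92 (its x) by 64 (its y) by 24 mm (its z, the thickness), about 130 g, origin at its middle; starts lying flat on the table, middle 12 mm up. May be absent
- case2: closed wooden case with a glass photograph, 92 (its x) by 64 (its y) by 24 mm (its z, the thickness), about 130 g, origin at its middle; starts lying flat on the table, middle 12 mm up. May be absent
- case3: closed wooden case with a glass photograph, 92 (its x) by 64 (its y) by 24 mm (its z, the thickness), about 130 g, origin at its middle; starts lying flat on the table, middle 12 mm up. May be absent
- case4: closed wooden case with a glass photograph, 92 (its x) by 64 (its y) by 24 mm (its z, the thickness), about 130 g, origin at its middle; starts lying flat on the table, middle 12 mm up. May be absent
- brush: wooden brush lying on the table, 200 mm long; leave alone
- bottle: small amber bottle, 52 mm across, 100 mm tall; leave alone
- beaker: glass beaker, 100 mm across, 130 mm tall; leave alone
- eraser: white eraser 45x22x13 mm; leave alone
- pencil: pencil, 8 mm thick, 150 mm long; leave alone
- tape: roll of paper tape lying flat, 90 mm across, 24 mm high; leave alone

How it is judged:
On the way, in this order (a step that is already met when the one before it is completed fails the run):
1. the lock lever is released (value of joint lock below 0.2 rad), for 0.2 s.
2. the end block is slid fully open (value of joint end_block above 0.135 m), for 0.2 s.
3. all cases stand on edge on the board in a row, closed up between wall and block, the lever still released (angle between case1's own z axis and vertical between 1.45 and 1.69 rad and angle between the z axis of each of case1, case2, case3, case4 and the y axis of stand, either way round below 0.2 rad and z of case1 in the frame of stand between 0.03 and 0.065 m and x of case1 in the frame of stand between -0.025 and 0.025 m and angle between case2's own z axis and vertical between 1.45 and 1.69 rad and z of case2 in the frame of stand between 0.03 and 0.065 m and x of case2 in the frame of stand between -0.025 and 0.025 m and angle between case3's own z axis and vertical between 1.45 and 1.69 rad and z of case3 in the frame of stand between 0.03 and 0.065 m and x of case3 in the frame of stand between -0.025 and 0.025 m and angle between case4's own z axis and vertical between 1.45 and 1.69 rad and z of case4 in the frame of stand between 0.03 and 0.065 m and x of case4 in the frame of stand between -0.025 and 0.025 m and (horizontal distance between wall_near and case1 below 0.032 m or horizontal distance between wall_near and case2 below 0.032 m or horizontal distance between wall_near and case3 below 0.032 m or horizontal distance between wall_near and case4 below 0.032 m) and (horizontal distance between block_near and case1 below 0.032 m or horizontal distance between block_near and case2 below 0.032 m or horizontal distance between block_near and case3 below 0.032 m or horizontal distance between block_near and case4 below 0.032 m) and (horizontal distance between case1 and case2 below 0.032 m or horizontal distance between case1 and case3 below 0.032 m or horizontal distance between case1 and case4 below 0.032 m) and (horizontal distance between case2 and case1 below 0.032 m or horizontal distance between case2 and case3 below 0.032 m or horizontal distance between case2 and case4 below 0.032 m) and (horizontal distance between case3 and case1 below 0.032 m or horizontal distance between case3 and case2 below 0.032 m or horizontal distance between case3 and case4 below 0.032 m) and (horizontal distance between case4 and case1 below 0.032 m or horizontal distance between case4 and case2 below 0.032 m or horizontal distance between case4 and case3 below 0.032 m) and (horizontal distance between any of case1, case2 and case3 below 0.032 m or horizontal distance between any of case1, case2 and case4 below 0.032 m) and (horizontal distance between any of case1, case3 and case2 below 0.032 m or horizontal distance between any of case1, case3 and case4 below 0.032 m) and (horizontal distance between any of case1, case4 and case2 below 0.032 m or horizontal distance between any of case1, case4 and case3 below 0.032 m) and value of joint lock below 0.5 rad), for 0.2 s.
4. the lock lever is thrown (value of joint lock above 0.8 rad), for 0.2 s.
At the end, for the whole second after the job is handed in: All cases stand on edge on the board (within 0.12 rad, turned under 0.2 rad, within 25 mm of its middle line), gaps between wall, cases and block at most about 8 mm; lever over 0.8 rad; loupe upright on the mat, under 28 mm off centre; all at rest (angle between case1's own z axis and vertical between 1.45 and 1.69 rad and angle between the z axis of each of case1, case2, case3, case4 and the y axis of stand, either way round below 0.2 rad and z of case1 in the frame of stand between 0.03 and 0.065 m and x of case1 in the frame of stand between -0.025 and 0.025 m and angle between case2's own z axis and vertical between 1.45 and 1.69 rad and z of case2 in the frame of stand between 0.03 and 0.065 m and x of case2 in the frame of stand between -0.025 and 0.025 m and angle between case3's own z axis and vertical between 1.45 and 1.69 rad and z of case3 in the frame of stand between 0.03 and 0.065 m and x of case3 in the frame of stand between -0.025 and 0.025 m and angle between case4's own z axis and vertical between 1.45 and 1.69 rad and z of case4 in the frame of stand between 0.03 and 0.065 m and x of case4 in the frame of stand between -0.025 and 0.025 m and (horizontal distance between wall_near and case1 below 0.032 m or horizontal distance between wall_near and case2 below 0.032 m or horizontal distance between wall_near and case3 below 0.032 m or horizontal distance between wall_near and case4 below 0.032 m) and (horizontal distance between block_near and case1 below 0.032 m or horizontal distance between block_near and case2 below 0.032 m or horizontal distance between block_near and case3 below 0.032 m or horizontal distance between block_near and case4 below 0.032 m) and (horizontal distance between case1 and case2 below 0.032 m or horizontal distance between case1 and case3 below 0.032 m or horizontal distance between case1 and case4 below 0.032 m) and (horizontal distance between case2 and case1 below 0.032 m or horizontal distance between case2 and case3 below 0.032 m or horizontal distance between case2 and case4 below 0.032 m) and (horizontal distance between case3 and case1 below 0.032 m or horizontal distance between case3 and case2 below 0.032 m or horizontal distance between case3 and case4 below 0.032 m) and (horizontal distance between case4 and case1 below 0.032 m or horizontal distance between case4 and case2 below 0.032 m or horizontal distance between case4 and case3 below 0.032 m) and (horizontal distance between any of case1, case2 and case3 below 0.032 m or horizontal distance between any of case1, case2 and case4 below 0.032 m) and (horizontal distance between any of case1, case3 and case2 below 0.032 m or horizontal distance between any of case1, case3 and case4 below 0.032 m) and (horizontal distance between any of case1, case4 and case2 below 0.032 m or horizontal distance between any of case1, case4 and case3 below 0.032 m) and value of joint lock above 0.8 rad and horizontal distance between loupe and mat below 0.028 m and angle between loupe's own z axis and vertical below 0.15 rad and height (world z) of loupe below 0.012 m and linear speed of each of case1, case2, case3, case4, loupe below 0.02 m/s); the robot touches nothing.
It fails at once if the fingers together press a case with more than 90 N (a grip well over 30 N) (contact force between the fingers and case1 above 90 N or contact force between the fingers and case2 above 90 N or contact force between the fingers and case3 above 90 N or contact force between the fingers and case4 above 90 N).
It fails at once if the end block presses a case with more than 20 N (contact force between end_block and case1 above 20 N or contact force between end_block and case2 above 20 N or contact force between end_block and case3 above 20 N or contact force between end_block and case4 above 20 N).
It fails at once if something else on the table is moved more than 40 mm (distance of any of brush, bottle, beaker, eraser, pencil, tape from where it was at the start of the episode above 0.04 m).
Of case1, case2, case3, case4 only 3 to 4 are there at a start; the rules pass over those that are not, and their reading is None.
At some moment in a run one of loupe, case1, case2, case3, case4 may be knocked a few centimetres aside while the robot is not near it.
Once in a run the grip may slacken for a moment while it holds something.
It also fails if it takes over 210 s, if anything falls off the work surface, if the arm or the gripper's body presses on something with over 40 N, if the wrist force passes 120 N, or if a joint passes its speed limit or range.

## Working session

There is one attempt and no reset: what is moved stays moved. The work goes in short steps, Python scripts to look and compute and a tool call to move; the robot and the scene stay as the last step left them, time stands still between calls to the robot, and variables do not carry over. Pictures are saved under pics/ and viewed, at most 14 in all, crops included, and the job is handed in when it is done.

Besides the shell and the picture viewer there is one more tool, called after ">>>" by a JSON object that holds its "op" and its "data". servo_tool: Moves the arm, as the interface text tells. Its arguments: {"type":"object","properties":{"moves":{"type":"array","items":{"type":"object","properties":{"jaw":{"type":"number"},"dx":{"type":"number"},"dy":{"type":"number"},"dz":{"type":"number"},"roll":{"type":"number"}}}},"newtons":{"type":"number"}},"required":["moves"]}

```bash
mkdir -p pics; ls; python3 - <<'E'
from station import *
import cv2, numpy as np
s=get_state(); print({k:np.round(v,3) for k,v in s.items()})
for n in ["scene","side"]:
    p,d=grab_frame(n); np.savez(f"pics/{n}0.npz",p=p,d=d); cv2.imwrite(f"pics/{n}0.png",p[:,:,::-1])
    c=calibration(n); print(n,np.round(c["intrinsics"],1).tolist(),np.round(c["R"],3).tolist(),np.round(c["t"],3), (d>0).mean())
E
```

```text
pics
{'t': np.float64(0.0), 'q': array([ 0.288,  0.359,  0.011, -0.   , -1.224, -0.288]), 'qd': array([ 0.001, -0.001, -0.   , -0.001,  0.001, -0.001]), 'joint_efforts': array([-1.0000e-03, -5.8273e+01,  2.9306e+01,  6.9970e+00,  7.0000e-03,
       -0.0000e+00]), 'eef_pos': array([ 0.675, -0.   ,  0.226]), 'ee_rot': array([ 3.14 , -0.   , -1.571]), 'force': array([ 0.466, -0.575, -0.98 ]), 'moment': array([-0.064,  0.065,  0.002]), 'gripper_force': np.float64(0.0), 'width': np.float64(0.088)}
scene [[376.5, 0.0, 316.3], [0.0, 376.5, 200.7], [0.0, 0.0, 1.0]] [[0.295, 0.955, -0.009], [0.653, -0.209, -0.728], [-0.697, 0.209, -0.686]] [-0.214 -0.322  1.51 ] 0.995859375
side [[436.8, 0.0, 321.9], [0.0, 436.8, 201.3], [0.0, 0.0, 1.0]] [[0.982, -0.187, -0.012], [-0.102, -0.48, -0.871], [0.157, 0.857, -0.491]] [-0.55   0.147  1.176] 0.995765625
```

View pics/scene0.png

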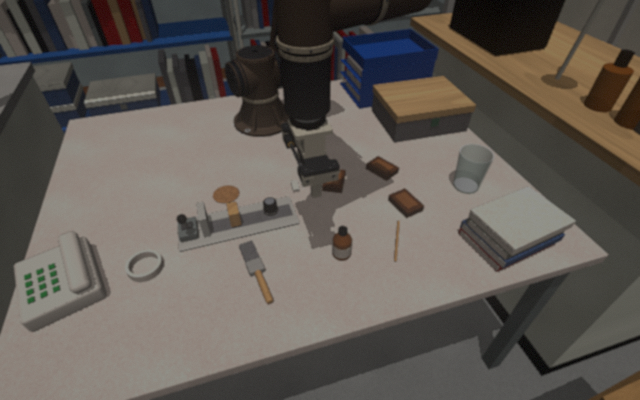

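View pics/side0.png

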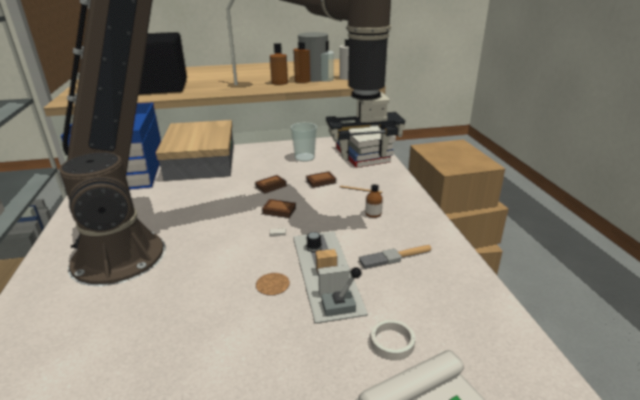

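Three cases are visible: side view at (270,183), (320,180) and (278,209). The loupe is on the board at (313,241), the block at (326,260), the lever ball at (356,272), and the mat at (272,284). Next I'll convert these to world positions.

```bash
cat > h.py <<'E'
from station import *
import cv2, numpy as np
def shot(n,save=None):
    c=calibration(n); p,d=grab_frame(n)
    if save: cv2.imwrite(f"pics/{save}.png",p[:,:,::-1])
    return p,d,c
def pts(d,c):
    "world xyz per pixel from depth (pinhole)"
    K=c["intrinsics"]; v,u=np.mgrid[:400,:640]
    r=np.stack([(u-K[0][2])/K[0][0],(v-K[1][2])/K[1][1],np.ones_like(d)],-1)*d[...,None]
    return (r-np.array(c["t"]))@np.array(c["R"])
def blobs(mask,X,amin=15):
    n,l,s,_=cv2.connectedComponentsWithStats(mask.astype(np.uint8))
    for i in range(1,n):
        if s[i,4]>=amin: yield s[i],X[l==i]
def rect(P):
    "centre, size, angle(deg) of long side in xy"
    (cx,cy),(w,h),a=cv2.minAreaRect((P[:,:2]*1000).astype(np.float32))
    if w<h: w,h,a=h,w,a+90
    return np.round([cx,cy,w,h,(a+90)%180-90],1)
E
cat > m.py <<'E'
from h import *
for n in ["scene","side"]:
    z=np.load(f"pics/{n}0.npz"); p,d=z["p"],z["d"]; c=calibration(n); X=pts(d,c)
    H=cv2.cvtColor(p,cv2.COLOR_RGB2HSV); near=(X[...,0]>.2)&(X[...,0]<1.1)&(abs(X[...,1])<.7)
    print(n)
    tests={"brown":(H[...,1]>110)&((H[...,0]<15)|(H[...,0]>170))&(X[...,2]>-.02)&(X[...,2]<.06),
     "orange":(H[...,1]>90)&(H[...,0]>=8)&(H[...,0]<25)&(X[...,2]<.09),
     "dark":(p.max(-1)<50)&(X[...,2]>.02)&(X[...,2]<.14),
     "raised":(X[...,2]>.006)&(X[...,2]<.16)}
    for k,m in tests.items():
        for s,P in blobs(m&near,X,25):
            print(k,s[:5],"rect",rect(P),"med",np.round(np.median(P,0),3),"z5/95",np.round(np.percentile(P[:,2],[5,95]),3))
E
python3 m.py
```

```text
scene
brown [370 158  27  15 191] rect [441.7 320.2  82.7  45.9  28.1] med [0.44  0.321 0.025] z5/95 [0.022 0.027]
brown [324 171  21  15  82] rect [461.7 150.7  95.2  33.7 -59. ] med [0.469 0.154 0.025] z5/95 [0.023 0.028]
brown [214 186  24  17 293] rect [ 399.7 -199.2   72.8   72.7   60.5] med [ 0.4   -0.199  0.004] z5/95 [0.002 0.006]
brown [391 190  31  22 316] rect [617.9 313.7  84.8  55.6  11.5] med [0.617 0.314 0.024] z5/95 [0.022 0.027]
orange [368 157  30  19 263] rect [441.8 317.5  86.9  57.6  28.4] med [0.444 0.32  0.025] z5/95 [0.022 0.027]
orange [323 170  22  20 164] rect [452.4 143.5  91.3  57.8 -28.2] med [0.474 0.144 0.025] z5/95 [0.019 0.027]
orange [213 186  28  41 570] rect [ 460.3 -204.5  201.5   78.2   -5.2] med [ 0.423 -0.192  0.005] z5/95 [0.002 0.066]
orange [390 190  33  23 407] rect [618.9 313.2  87.6  58.3  12.6] med [0.621 0.312 0.024] z5/95 [0.021 0.027]
orange [395 222   4  39  62] rect [739.6 226.6 138.1   4.4 -29.2] med [0.744 0.225 0.008] z5/95 [0.006 0.01 ]
orange [333 234  18  15 221] rect [742.7  62.1  44.5  28.8  66.5] med [0.746 0.06  0.069] z5
[... 4852 characters left out ...]
aised [261 199  35  19 466] rect [448.8 142.6  94.2  71.1 -26.4] med [0.449 0.131 0.023] z5/95 [0.009 0.026]
raised [270 228  16   8  89] rect [433.6  17.3  42.9  26.6  -5.6] med [0.431 0.013 0.012] z5/95 [0.007 0.015]
raised [ 293  232   75   91 4114] rect [ 534.4 -182.3  341.6  120.   -89.4] med [ 0.527 -0.277  0.023] z5/95 [0.007 0.08 ]
raised [358 245  73  24 744] rect [ 726.6 -162.8  200.    44.5    6.3] med [ 0.702 -0.165  0.017] z5/95 [0.007 0.021]
raised [370 320  45  40 883] rect [ 623.  -436.2   89.9   88.6   55.6] med [ 0.621 -0.444  0.021] z5/95 [0.008 0.025]
raised [ 356  350  129   50 3476] rect [ 614.4 -575.9  212.6   85.4   -3.1] med [ 0.635 -0.591  0.08 ] z5/95 [0.049 0.084]
```

>>> {"op": "servo_tool", "data": {"moves": [{"dx": -0.006,"dy": -0.04,"dz": -0.003,"jaw": 0},{"dx": -0.006,"dy": -0.04,"dz": -0.003,"jaw": 0},{"dx": -0.006,"dy": -0.04,"dz": -0.003,"jaw": 0},{"dx": -0.006,"dy": -0.04,"dz": -0.003,"jaw": 0},{"dx": -0.006,"dy": -0.04,"dz": -0.003,"jaw": 0},{"dx": -0.006,"dy": -0.04,"dz": -0.003,"jaw": 0},{"dx": -0.006,"dy": -0.04,"dz": -0.003,"jaw": 0},{"dx": -0.006,"dy": -0.039,"dz": -0.04,"jaw": 0},{"dx": -0.006,"dz": -0.04,"jaw": 0},{"dz": -0.041,"jaw": 0}], "newtons": 10}}

```text
$.moves[0]: bad value
```

```bash
python3 - <<'E'
from h import *
print(get_state()["eef_pos"])
p,d,c=shot("wrist","w0"); print(np.round(c["intrinsics"],1).tolist(),np.round(c["R"],3).tolist(),np.round(-np.array(c["R"]).T@c["t"],3))
p,d,c=shot("side"); cv2.imwrite("pics/w1.png",cv2.resize(p[200:340,240:440],None,fx=4,fy=4)[:,:,::-1])
E
```

```text
[ 6.74567552e-01 -2.26124296e-05  2.25697130e-01]
[[309.7, 0.0, 318.7], [0.0, 309.7, 202.6], [0.0, 0.0, 1.0]] [[-1.0, 0.0, 0.0], [0.001, 0.958, 0.287], [-0.0, 0.287, -0.958]] [ 0.676 -0.079  0.384]
```

View pics/w0.png

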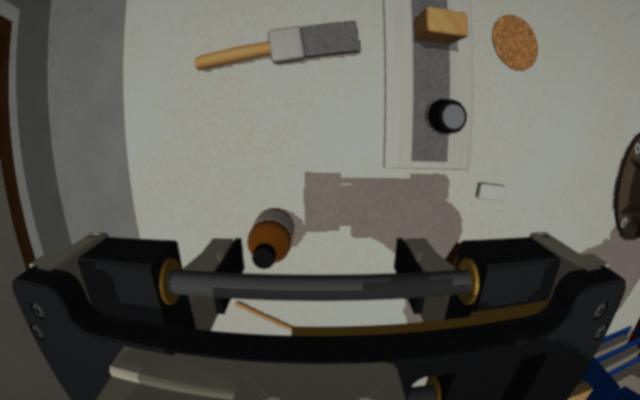

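View pics/w1.png

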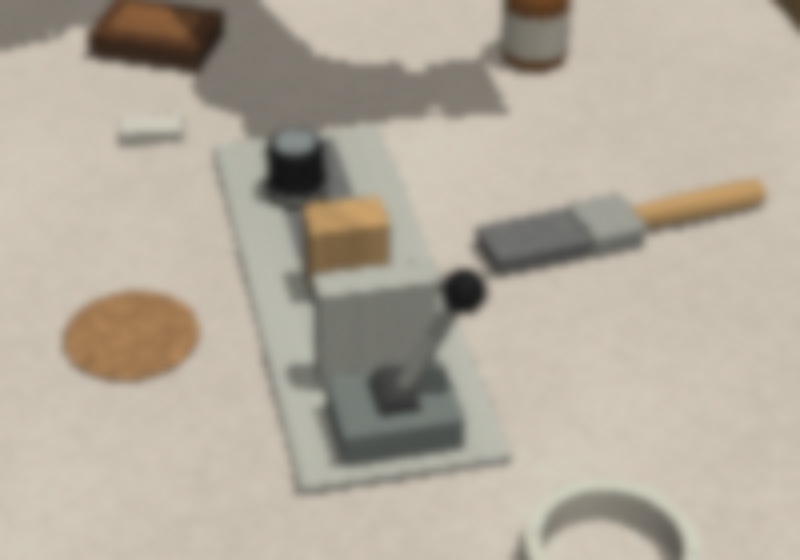

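The wrist view shows the block (440,25), loupe (447,115), mat (515,42) and the fingers in the lower half. The side crop shows the lever ball (465,290) leaning away from the robot, past the wall. The move was refused, so I'll retry with all the fields filled in.

>>> {"op": "servo_tool", "data": {"moves": [{"dx": -0.006,"dy": -0.04,"dz": -0.003,"roll": 0,"jaw": 0.01},{"dx": -0.006,"dy": -0.04,"dz": -0.003,"roll": 0,"jaw": 0.01},{"dx": -0.006,"dy": -0.04,"dz": -0.003,"roll": 0,"jaw": 0.01},{"dx": -0.006,"dy": -0.04,"dz": -0.003,"roll": 0,"jaw": 0.01},{"dx": -0.006,"dy": -0.04,"dz": -0.003,"roll": 0,"jaw": 0.01},{"dx": -0.006,"dy": -0.04,"dz": -0.003,"roll": 0,"jaw": 0.01},{"dx": -0.006,"dy": -0.04,"dz": -0.003,"roll": 0,"jaw": 0.01},{"dx": -0.006,"dy": -0.039,"dz": -0.04,"roll": 0,"jaw": 0.01},{"dx": -0.006,"dy": 0,"dz": -0.04,"roll": 0,"jaw": 0.01},{"dx": 0,"dy": 0,"dz": -0.041,"roll": 0,"jaw": 0.01}], "newtons": 10}}

```text
t: 1.45
eef_pos: [0.6202, -0.3198, 0.0832]
ee_rot: [3.141, 0.0, -1.572]
force: [0.3, 0.1, -0.4]
width: 0.0016
gripper_force: 0.0
```

>>> {"op": "servo_tool", "data": {"moves": [{"dx": -0.012,"dy": 0,"dz": 0,"roll": 0,"jaw": 0.01},{"dx": -0.012,"dy": 0,"dz": 0,"roll": 0,"jaw": 0.01},{"dx": -0.012,"dy": 0,"dz": 0,"roll": 0,"jaw": 0.01},{"dx": -0.012,"dy": 0,"dz": 0,"roll": 0,"jaw": 0.01},{"dx": -0.012,"dy": 0,"dz": 0,"roll": 0,"jaw": 0.01},{"dx": -0.012,"dy": 0,"dz": 0,"roll": 0,"jaw": 0.01},{"dx": -0.008,"dy": 0,"dz": 0,"roll": 0,"jaw": 0.01},{"dx": -0.005,"dy": 0,"dz": 0,"roll": 0,"jaw": 0.01},{"dx": -0.005,"dy": 0,"dz": 0,"roll": 0,"jaw": 0.01},{"dx": 0,"dy": 0,"dz": 0,"roll": 0,"jaw": 0.01}]}}

```text
t: 2.7
eef_pos: [0.5306, -0.319, 0.0844]
ee_rot: [3.141, 0.0, -1.571]
force: [-0.3, -0.7, 0.1]
width: 0.0009
gripper_force: 0.0
```

```bash
cat > look.py <<'E'
from h import *
import sys
def meas(n):
    p,d,c=shot(n); X=pts(d,c); H=cv2.cvtColor(p,cv2.COLOR_RGB2HSV)
    roi=(X[...,0]>.38)&(X[...,0]<.7)&(X[...,1]>-.4)&(X[...,1]<.5)
    print(n)
    for k,m in {"case":(H[...,1]>90)&((H[...,0]<25)|(H[...,0]>170))&(X[...,2]>.006)&(X[...,2]<.13),
      "case_flat":(X[...,2]>.017)&(X[...,2]<.03)&(X[...,1]>0.03),
      "dark":(p.max(-1)<55)&(X[...,2]>.02)&(X[...,2]<.14)&(X[...,1]<-.03),
      "loupetop":(X[...,2]>.04)&(X[...,2]<.055)&(X[...,1]<-.02)&(X[...,1]>-.15)}.items():
        for s,P in blobs(m&roi,X,20):
            print(k,s[:2],s[4],"rect",rect(P),"med",np.round(np.median(P,0),3),"z5/95",np.round(np.percentile(P[:,2],[5,95]),3))
    return p
if __name__=="__main__":
    for n in sys.argv[1:]: meas(n)
E
python3 look.py side scene
```

```text
side
case [307 175] 28 rect [573.  306.4  51.7  14.1  80.4] med [0.575 0.308 0.024] z5/95 [0.019 0.027]
case [257 176] 283 rect [438.1 311.8  87.6  66.1  25. ] med [0.438 0.303 0.023] z5/95 [0.012 0.026]
case [263 200] 377 rect [450.9 138.8  87.2  63.7 -26.8] med [0.449 0.13  0.023] z5/95 [0.01  0.026]
case_flat [254 175] 267 rect [437.9 317.6  91.6  72.4  24.4] med [0.437 0.311 0.023] z5/95 [0.018 0.026]
case_flat [306 174] 40 rect [572.2 312.1  62.9  17.8  80.7] med [0.574 0.315 0.023] z5/95 [0.018 0.027]
case_flat [261 199] 356 rect [449.1 142.1  93.3  67.8 -26.7] med [0.449 0.138 0.024] z5/95 [0.019 0.026]
dark [318 272] 81 rect [ 501.  -324.3   19.7   16.2   -6. ] med [ 0.501 -0.327  0.109] z5/95 [0.1   0.114]
dark [335 293] 43 rect [ 540.1 -323.7   28.9   16.5   57.3] med [ 0.54  -0.329  0.04 ] z5/95 [0.038 0.043]
loupetop [306 232] 39 rect [520.2 -75.1  27.   26.1  46.4] med [ 0.521 -0.073  0.049] z5/95 [0.046 0.051]
scene
case [368 157] 298 rect [442.5 316.6  87.7  60.2  25.3] med [0.446 0.316 0.024] z5/95 [0.021 0.027]
case [324 169] 312 rect [452.2 143.8  88.7  56.8 -26.4] 
[... 183 characters left out ...]
  53.5   28.4    3.5] med [ 0.556 -0.187  0.062] z5/95 [0.022 0.067]
case_flat [366 156] 375 rect [439.  317.9  93.4  68.   26.7] med [0.443 0.316 0.024] z5/95 [0.02  0.027]
case_flat [322 168] 399 rect [449.7 144.9  96.3  64.6 -27.8] med [0.455 0.143 0.024] z5/95 [0.02  0.027]
case_flat [389 188] 497 rect [615.2 316.6  93.7  66.6  11. ] med [0.62  0.314 0.024] z5/95 [0.02  0.027]
dark [263 201] 112 rect [531.4 -79.9  40.   22.6  87.2] med [ 0.536 -0.082  0.035] z5/95 [0.021 0.049]
dark [180 221] 84 rect [ 534.1 -318.1   31.7   29.5  -80.5] med [ 0.542 -0.317  0.041] z5/95 [0.034 0.045]
loupetop [263 197] 125 rect [522.2 -79.8  38.1  37.4  43.3] med [ 0.526 -0.08   0.049] z5/95 [0.042 0.051]
```

>>> {"op": "servo_tool", "data": {"moves": [{"dx": -0.004,"dy": 0,"dz": 0,"roll": 0,"jaw": 0.01},{"dx": 0,"dy": 0,"dz": 0,"roll": 0,"jaw": 0.01},{"dx": 0.01,"dy": 0,"dz": 0.03,"roll": 0,"jaw": 0.01},{"dx": 0,"dy": 0,"dz": 0.045,"roll": 0,"jaw": 0.5},{"dx": -0.003,"dy": 0.048,"dz": 0,"roll": 0,"jaw": 1},{"dx": -0.003,"dy": 0.048,"dz": 0,"roll": 0,"jaw": 1},{"dx": -0.003,"dy": 0.048,"dz": 0,"roll": 0,"jaw": 1},{"dx": -0.003,"dy": 0.048,"dz": 0,"roll": 0,"jaw": 1},{"dx": -0.003,"dy": 0.048,"dz": 0,"roll": 0,"jaw": 1},{"dx": 0,"dy": 0,"dz": -0.03,"roll": 0,"jaw": 1}]}}

```text
t: 4.05
eef_pos: [0.5238, -0.0761, 0.1317]
ee_rot: [-3.136, 0.001, -1.567]
force: [0.8, -0.3, -1.5]
width: 0.0649
gripper_force: 0.0
```

```bash
python3 look.py scene | grep -E "loupetop|dark|case_flat"; python3 look.py side | grep -E "loupetop|dark"
```

```text
case_flat [366 156] 377 rect [438.5 318.2  93.8  67.8  27.4] med [0.443 0.317 0.024] z5/95 [0.02  0.027]
case_flat [322 168] 398 rect [450.2 144.   97.   64.8 -27.8] med [0.456 0.143 0.024] z5/95 [0.021 0.027]
case_flat [389 188] 501 rect [615.4 315.6  93.2  66.4  12.5] med [0.62  0.314 0.024] z5/95 [0.02  0.027]
dark [176 196] 44 rect [ 504.8 -318.5   17.5   15.8   75.7] med [ 0.505 -0.318  0.107] z5/95 [0.1   0.113]
dark [264 200] 118 rect [532.5 -80.3  39.   20.5  84.2] med [ 0.537 -0.081  0.037] z5/95 [0.022 0.049]
loupetop [263 197] 124 rect [522.3 -80.   39.1  36.   85. ] med [ 0.527 -0.081  0.049] z5/95 [0.042 0.052]
dark [307 236] 135 rect [522.1 -95.   39.1  21.2   2.8] med [ 0.519 -0.097  0.035] z5/95 [0.021 0.047]
dark [317 273] 74 rect [ 497.5 -325.1   16.9   16.4  -11. ] med [ 0.497 -0.327  0.108] z5/95 [0.099 0.112]
loupetop [306 232] 125 rect [520.1 -83.3  40.6  36.7 -59.6] med [ 0.521 -0.088  0.047] z5/95 [0.041 0.05 ]
```

>>> {"op": "servo_tool", "data": {"moves": [{"dx": 0,"dy": -0.001,"dz": -0.02,"roll": 0,"jaw": 1},{"dx": 0,"dy": 0,"dz": -0.03,"roll": 0,"jaw": 1},{"dx": 0,"dy": 0,"dz": -0.03,"roll": 0,"jaw": 1},{"dx": 0,"dy": 0,"dz": -0.024,"roll": 0,"jaw": 1},{"dx": 0,"dy": 0,"dz": -0.01,"roll": 0,"jaw": 1},{"dx": 0,"dy": 0,"dz": 0,"roll": 0,"jaw": 0.4},{"dx": 0,"dy": 0,"dz": 0,"roll": 0,"jaw": 0.4},{"dx": 0,"dy": 0,"dz": 0,"roll": 0,"jaw": 0.4},{"dx": 0,"dy": 0,"dz": 0,"roll": 0,"jaw": 0.4},{"dx": 0,"dy": 0,"dz": 0,"roll": 0,"jaw": 0.4}], "newtons": 20}}

```text
t: 5.4
eef_pos: [0.522, -0.08, 0.0158]
ee_rot: [-3.141, 0.0, -1.571]
force: [0.3, -0.8, 0.5]
width: 0.043
gripper_force: 5.6
```

>>> {"op": "servo_tool", "data": {"moves": [{"dx": 0,"dy": 0,"dz": 0.02,"roll": 0,"jaw": 0.4},{"dx": 0,"dy": 0,"dz": 0.03,"roll": 0,"jaw": 0.4},{"dx": 0,"dy": 0,"dz": 0.03,"roll": 0,"jaw": 0.4},{"dx": -0.02,"dy": -0.02,"dz": 0,"roll": 0,"jaw": 0.4},{"dx": -0.025,"dy": -0.025,"dz": 0,"roll": 0,"jaw": 0.4},{"dx": -0.03,"dy": -0.03,"dz": 0,"roll": 0,"jaw": 0.4},{"dx": -0.025,"dy": -0.025,"dz": 0,"roll": 0,"jaw": 0.4},{"dx": -0.022,"dy": -0.019,"dz": 0,"roll": 0,"jaw": 0.4},{"dx": 0,"dy": 0,"dz": 0,"roll": 0,"jaw": 0.4},{"dx": 0,"dy": 0,"dz": 0,"roll": 0,"jaw": 0.4}]}}

```text
t: 6.65
eef_pos: [0.3994, -0.1992, 0.0952]
ee_rot: [3.141, 0.0, -1.572]
force: [-0.4, -0.4, -0.2]
width: 0.0421
gripper_force: 20.0
```

>>> {"op": "servo_tool", "data": {"moves": [{"dx": 0,"dy": 0,"dz": -0.03,"roll": 0,"jaw": 0.4},{"dx": 0,"dy": 0,"dz": -0.03,"roll": 0,"jaw": 0.4},{"dx": 0,"dy": 0,"dz": -0.018,"roll": 0,"jaw": 0.4},{"dx": 0,"dy": 0,"dz": -0.005,"roll": 0,"jaw": 0.4},{"dx": 0,"dy": 0,"dz": 0,"roll": 0,"jaw": 0.4},{"dx": 0,"dy": 0,"dz": 0,"roll": 0,"jaw": 0.55},{"dx": 0,"dy": 0,"dz": 0,"roll": 0,"jaw": 0.75},{"dx": 0,"dy": 0,"dz": 0,"roll": 0,"jaw": 0.9},{"dx": 0,"dy": 0,"dz": 0,"roll": 0,"jaw": 0.9},{"dx": 0,"dy": 0,"dz": 0.03,"roll": 0,"jaw": 0.9}]}}

```text
t: 7.9
eef_pos: [0.3983, -0.1989, 0.0415]
ee_rot: [3.137, 0.0, -1.571]
force: [1.0, 0.3, 1.0]
width: 0.0777
gripper_force: 0.0
```

>>> {"op": "servo_tool", "data": {"moves": [{"dx": 0,"dy": 0,"dz": 0.05,"roll": 0,"jaw": 0.9},{"dx": 0,"dy": 0,"dz": 0.05,"roll": 0,"jaw": 0.9},{"dx": 0.03,"dy": 0,"dz": 0.02,"roll": 0,"jaw": 1},{"dx": 0.04,"dy": 0,"dz": 0,"roll": 0,"jaw": 1},{"dx": 0.04,"dy": 0,"dz": 0,"roll": 0,"jaw": 1},{"dx": 0.025,"dy": 0,"dz": 0,"roll": 0,"jaw": 1},{"dx": 0,"dy": 0.02,"dz": 0,"roll": 0,"jaw": 1},{"dx": 0,"dy": 0.04,"dz": 0,"roll": 0,"jaw": 1},{"dx": 0,"dy": 0.04,"dz": 0,"roll": 0,"jaw": 1},{"dx": 0,"dy": 0.02,"dz": 0,"roll": 0,"jaw": 1}]}}

```text
t: 9.15
eef_pos: [0.534, -0.077, 0.1627]
ee_rot: [3.142, 0.0, -1.57]
force: [0.1, 0.2, -0.3]
width: 0.0875
gripper_force: 0.0
```

```bash
python3 - <<'E'
from h import *
print(get_state()["eef_pos"])
for n in ["scene","side"]:
    p,d,c=shot(n,"a"+n); X=pts(d,c); H=cv2.cvtColor(p,cv2.COLOR_RGB2HSV); x,y,z=X[...,0],X[...,1],X[...,2]
    for k,m in {"loupe top":(z>.036)&(z<.05)&(x<.46)&(x>.35)&(abs(y+.2)<.07),
                "block top":(z>.059)&(z<.071)&(H[...,1]>70)&(abs(x-.534)<.04)&(y>-.26)&(y<-.05),
                "wall top":(z>.075)&(z<.087)&(abs(x-.534)<.06)&(y<-.24)&(y>-.3),
                "board":(z>.0055)&(z<.0105)&(abs(x-.534)<.08)&(y<-.0)&(y>-.4)}.items():
        P=X[m]; print(n,k,len(P),rect(P),np.round(np.percentile(P,[3,97],axis=0),4).tolist())
E
```

```text
[ 0.53401128 -0.07703369  0.16268828]
scene loupe top 105 [ 402.8 -198.    37.5   36.8   -3.8] [[0.386, -0.2153, 0.0366], [0.4205, -0.1817, 0.0472]]
scene block top 140 [ 534.4 -187.6   53.3   28.5    2. ] [[0.5124, -0.2008, 0.0607], [0.5599, -0.1743, 0.0678]]
scene wall top 143 [ 5.351e+02 -2.702e+02  7.480e+01  1.960e+01  5.000e-01] [[0.5023, -0.2793, 0.076], [0.5701, -0.2607, 0.0829]]
scene board 2331 [ 534.4 -202.1  386.   134.5  -87.6] [[0.4788, -0.3325, 0.0061], [0.5935, -0.019, 0.0103]]
side loupe top 161 [ 401.  -200.3   40.    38.6   46.3] [[0.3835, -0.2191, 0.0368], [0.4178, -0.1847, 0.0455]]
side block top 173 [ 534.5 -189.    49.8   33.2    2.7] [[0.511, -0.204, 0.0601], [0.5569, -0.1753, 0.067]]
side wall top 190 [ 535.3 -271.9   68.3   24.6    1.4] [[0.5045, -0.2826, 0.0758], [0.5669, -0.2617, 0.0818]]
side board 2100 [ 535.3 -205.8  396.2  134.9  -86.8] [[0.4763, -0.3486, 0.0058], [0.5922, -0.021, 0.01]]
```

>>> {"op": "servo_tool", "data": {"moves": [{"dx": 0,"dy": -0.04,"dz": -0.02,"roll": 0,"jaw": 1},{"dx": 0,"dy": -0.045,"dz": -0.02,"roll": 0,"jaw": 1},{"dx": 0,"dy": -0.026,"dz": -0.03,"roll": 0,"jaw": 1},{"dx": 0,"dy": 0,"dz": -0.03,"roll": 0,"jaw": 1},{"dx": 0,"dy": 0,"dz": -0.023,"roll": 0,"jaw": 1},{"dx": 0,"dy": 0,"dz": 0,"roll": 0,"jaw": 0.5},{"dx": 0,"dy": 0,"dz": 0,"roll": 0,"jaw": 0.5},{"dx": 0,"dy": 0,"dz": 0,"roll": 0,"jaw": 0.5},{"dx": 0,"dy": 0,"dz": 0,"roll": 0,"jaw": 0.5},{"dx": 0,"dy": 0,"dz": 0,"roll": 0,"jaw": 0.5}], "newtons": 15}}

```text
t: 10.5
eef_pos: [0.5347, -0.19, 0.0403]
ee_rot: [3.142, -0.0, -1.57]
force: [-3.3, 1.7, 6.3]
width: 0.0499
gripper_force: 15.0
```

>>> {"op": "servo_tool", "data": {"moves": [{"dx": 0,"dy": 0.01,"dz": 0,"roll": 0,"jaw": 0.5},{"dx": 0,"dy": 0.015,"dz": 0,"roll": 0,"jaw": 0.5},{"dx": 0,"dy": 0.015,"dz": 0,"roll": 0,"jaw": 0.5},{"dx": 0,"dy": 0.015,"dz": 0,"roll": 0,"jaw": 0.5},{"dx": 0,"dy": 0.015,"dz": 0,"roll": 0,"jaw": 0.5},{"dx": 0,"dy": 0.015,"dz": 0,"roll": 0,"jaw": 0.5},{"dx": 0,"dy": 0.015,"dz": 0,"roll": 0,"jaw": 0.5},{"dx": 0,"dy": 0.015,"dz": 0,"roll": 0,"jaw": 0.5},{"dx": 0,"dy": 0.006,"dz": 0,"roll": 0,"jaw": 0.5},{"dx": 0,"dy": 0.002,"dz": 0,"roll": 0,"jaw": 0.5}]}}

```text
t: 11.75
eef_pos: [0.5336, -0.068, 0.0402]
ee_rot: [3.139, -0.002, -1.57]
force: [-3.5, -14.2, 6.3]
width: 0.0499
gripper_force: 15.0
```

>>> {"op": "servo_tool", "data": {"moves": [{"dx": 0,"dy": 0,"dz": 0,"roll": 0,"jaw": 1},{"dx": 0,"dy": 0,"dz": 0,"roll": 0,"jaw": 1},{"dx": 0,"dy": 0,"dz": 0.04,"roll": 0,"jaw": 1},{"dx": 0,"dy": 0,"dz": 0.04,"roll": 0,"jaw": 1},{"dx": -0.01,"dy": 0.035,"dz": 0,"roll": 10,"jaw": 1},{"dx": -0.01,"dy": 0.04,"dz": 0,"roll": 10.5,"jaw": 1},{"dx": -0.01,"dy": 0.04,"dz": 0,"roll": 10.5,"jaw": 1},{"dx": -0.01,"dy": 0.04,"dz": 0,"roll": 10.5,"jaw": 1},{"dx": -0.01,"dy": 0.04,"dz": 0,"roll": 10.5,"jaw": 1},{"dx": 0,"dy": 0,"dz": 0,"roll": 10.5,"jaw": 1}], "newtons": 4}}

```text
t: 13.0
eef_pos: [0.4849, 0.1306, 0.1198]
ee_rot: [-3.14, -0.0, -0.471]
force: [0.6, -0.1, -0.0]
width: 0.0879
gripper_force: 0.0
```

```bash
python3 - <<'E'
from h import *
s=get_state();print(s["eef_pos"],s["ee_rot"],s["t"])
for n in ["scene","side"]:
    p,d,c=shot(n,"b"+n); X=pts(d,c); H=cv2.cvtColor(p,cv2.COLOR_RGB2HSV); x,y,z=X[...,0],X[...,1],X[...,2]
    P=X[(z>.059)&(z<.071)&(H[...,1]>70)&(abs(x-.534)<.04)&(y>-.26)&(y<-.02)]
    if len(P): print(n,"block",rect(P))
    for s,P in blobs((z>.018)&(z<.03)&(x>.38)&(x<.7)&(y>.03)&(y<.5),X,25): print(n,"case",s[4],rect(P))
E
```

```text
[0.48485747 0.13056282 0.11980452] [-3.14041018e+00 -3.69602499e-04 -4.70760086e-01] 13.0
scene block [ 5.348e+02 -6.630e+01  4.990e+01  2.860e+01  1.000e-01]
scene case 367 [438.7 319.4  92.8  69.1  27.8]
scene case 394 [449.1 144.7  97.1  64.2 -27.6]
scene case 489 [615.1 315.8  94.5  67.1  14.9]
side block [533.3 -67.3  48.7  33.3  -2.6]
side case 250 [615.2 315.   93.9  71.2  11.3]
side case 216 [437.2 316.8  90.3  70.3  26.5]
side case 349 [449.6 143.4  93.1  72.5 -29.8]
```

>>> {"op": "servo_tool", "data": {"moves": [{"dx": 0,"dy": -0.001,"dz": -0.02,"roll": 0,"jaw": 1},{"dx": 0,"dy": 0,"dz": -0.03,"roll": 0,"jaw": 1},{"dx": 0,"dy": 0,"dz": -0.03,"roll": 0,"jaw": 1},{"dx": 0,"dy": 0,"dz": -0.02,"roll": 0,"jaw": 1},{"dx": 0,"dy": 0,"dz": -0.01,"roll": 0,"jaw": 1},{"dx": 0,"dy": 0,"dz": 0,"roll": 0,"jaw": 0.5},{"dx": 0,"dy": 0,"dz": 0,"roll": 0,"jaw": 0.5},{"dx": 0,"dy": 0,"dz": 0,"roll": 0,"jaw": 0.5},{"dx": 0,"dy": 0,"dz": 0,"roll": 0,"jaw": 0.5},{"dx": 0,"dy": 0,"dz": 0,"roll": 0,"jaw": 0.5}], "newtons": 4}}

```text
t: 14.35
eef_pos: [0.4855, 0.1273, 0.0103]
ee_rot: [-3.14, -0.001, -0.48]
force: [-0.4, -1.8, 6.3]
width: 0.0637
gripper_force: 4.0
```

>>> {"op": "servo_tool", "data": {"moves": [{"dx": 0,"dy": 0,"dz": 0.008,"roll": 0,"jaw": 0.5},{"dx": 0,"dy": 0,"dz": 0.012,"roll": 0,"jaw": 0.5},{"dx": 0,"dy": 0,"dz": 0.012,"roll": 0,"jaw": 0.5},{"dx": 0,"dy": 0,"dz": 0.012,"roll": 0,"jaw": 0.5},{"dx": 0,"dy": 0,"dz": 0.012,"roll": 0,"jaw": 0.5},{"dx": 0,"dy": 0,"dz": 0.012,"roll": 0,"jaw": 0.5},{"dx": 0,"dy": 0,"dz": 0.012,"roll": 0,"jaw": 0.5},{"dx": 0,"dy": 0,"dz": 0.01,"roll": 0,"jaw": 0.5},{"dx": 0,"dy": 0,"dz": 0,"roll": 0,"jaw": 0.5},{"dx": 0,"dy": 0,"dz": 0,"roll": 0,"jaw": 0.5}]}}

```text
t: 15.6
eef_pos: [0.4847, 0.1269, 0.0993]
ee_rot: [3.141, 0.0, -0.48]
force: [0.2, -0.2, -1.4]
width: 0.0639
gripper_force: 4.0
```

```bash
python3 - <<'E'
from h import *
a,_,_=shot("side"); b,_,_=shot("scene")
f=lambda p,y,x:cv2.resize(p[y:y+140,x:x+110],None,fx=3.6,fy=3.6,interpolation=cv2.INTER_CUBIC)
cv2.imwrite("pics/c1.png",np.hstack([f(a,110,220),f(b,90,290)])[:,:,::-1])
E
```

```text
(no output)
```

View pics/c1.png

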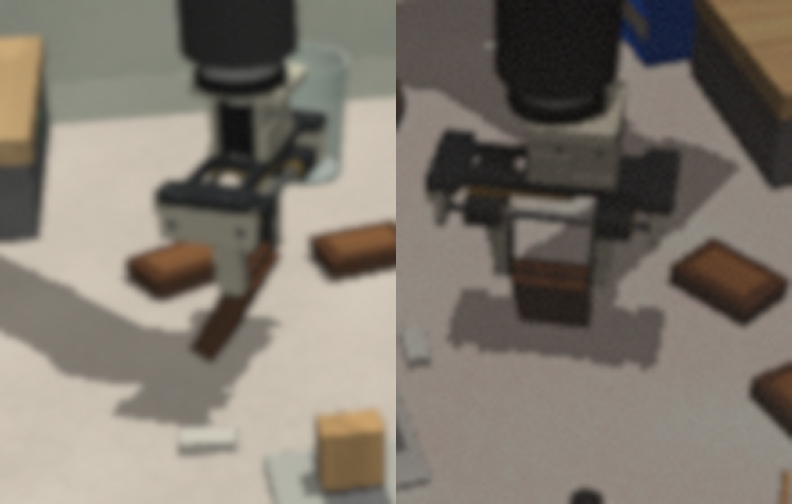

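The case hangs tilted about 50° in both crops (left at (235,300), right at (555,290)), so the swing works but isn't complete. I'll slacken the grip to 3 N, shake gently and measure the tilt.

>>> {"op": "servo_tool", "data": {"moves": [{"dx": 0,"dy": 0,"dz": 0,"roll": 0,"jaw": 0.5},{"dx": 0,"dy": 0,"dz": 0.01,"roll": 0,"jaw": 0.5},{"dx": 0,"dy": 0,"dz": -0.008,"roll": 0,"jaw": 0.5},{"dx": 0,"dy": 0,"dz": 0.01,"roll": 0,"jaw": 0.5},{"dx": 0,"dy": 0,"dz": -0.008,"roll": 0,"jaw": 0.5},{"dx": 0,"dy": 0,"dz": 0.01,"roll": 0,"jaw": 0.5},{"dx": 0,"dy": 0,"dz": -0.008,"roll": 0,"jaw": 0.5},{"dx": 0,"dy": 0,"dz": 0.01,"roll": 0,"jaw": 0.5},{"dx": 0,"dy": 0,"dz": 0,"roll": 0,"jaw": 0.5},{"dx": 0,"dy": 0,"dz": 0,"roll": 0,"jaw": 0.5}], "newtons": 3}}

```text
t: 16.95
eef_pos: [0.4851, 0.1271, 0.1158]
ee_rot: [-3.141, -0.0, -0.48]
force: [0.2, -0.1, -1.4]
width: 0.0639
gripper_force: 3.0
```

```bash
cat > tilt.py <<'E'
from h import *
"held case: points in the tool's swing plane (along-horizontal u, height) -> tilt of the case's faces"
def tilt(names=("side","scene")):
    s=get_state(); e=np.array(s["eef_pos"]); yaw=s["ee_rot"][2]
    a=np.array([np.cos(yaw),np.sin(yaw)]) # tool x: long direction of the case
    b=np.array([-a[1],a[0]])
    print("tcp",np.round(e*1000,1),"yaw",round(float(np.degrees(yaw)),1),"t",s["t"],"w",s["width"])
    for n in names:
        p,d,c=shot(n); X=pts(d,c); H=cv2.cvtColor(p,cv2.COLOR_RGB2HSV)
        D=X[...,:2]-e[:2]; u,v=D@a,D@b
        m=(H[...,1]>80)&((H[...,0]<25)|(H[...,0]>165))&(abs(u)<.1)&(abs(v)<.045)&(X[...,2]<e[2]+.06)&(X[...,2]>e[2]-.09)&(X[...,2]>.005)
        P=np.c_[u[m],v[m],X[m][:,2]-e[2]]*1000
        if len(P)<20: print(n,"few",len(P)); continue
        for _ in range(3):   # dominant plane
            q=P.mean(0); w=np.linalg.svd(P-q)[2][2]; r=abs((P-q)@w); P=P[r<max(4,1.5*np.median(r))]
        q=P.mean(0); w=np.linalg.svd(P-q)[2][2]
        print(n,len(P),"mean uvz",np.round(q,1),"normal uvz",np.round(w,2),"uz range",np.round(np.percentile(P,[2,98],axis=0)[:,[0,2]],0).tolist())
if __name__=="__main__": tilt()
E
python3 tilt.py
```

```text
tcp [485.1 127.1 115.8] yaw -27.5 t 16.95 w 0.06393108561658546
side 95 mean uvz [  3.  -21.4 -21. ] normal uvz [-0.9  -0.16  0.4 ] uz range [[-17.0, -69.0], [16.0, 9.0]]
scene 97 mean uvz [ 9.4  1.2 -7.1] normal uvz [ 0.98  0.02 -0.21] uz range [[-2.0, -47.0], [15.0, 9.0]]
```

>>> {"op": "servo_tool", "data": {"moves": [{"dx": 0,"dy": 0,"dz": 0.02,"roll": -5,"jaw": 0.5},{"dx": 0.005,"dy": -0.015,"dz": 0.012,"roll": -9,"jaw": 0.5},{"dx": 0.006,"dy": -0.03,"dz": 0,"roll": -9,"jaw": 0.5},{"dx": 0.008,"dy": -0.035,"dz": 0,"roll": -9,"jaw": 0.5},{"dx": 0.008,"dy": -0.035,"dz": 0,"roll": -9,"jaw": 0.5},{"dx": 0.008,"dy": -0.035,"dz": 0,"roll": -9,"jaw": 0.5},{"dx": 0.008,"dy": -0.035,"dz": 0,"roll": -9,"jaw": 0.5},{"dx": 0.0065,"dy": -0.03,"dz": 0,"roll": -3.5,"jaw": 0.5},{"dx": 0,"dy": -0.015,"dz": 0,"roll": 0,"jaw": 0.5},{"dx": 0,"dy": -0.007,"dz": 0,"roll": 0,"jaw": 0.5}]}}

```text
t: 18.3
eef_pos: [0.5341, -0.1106, 0.1473]
ee_rot: [3.141, 0.0, -1.571]
force: [-0.7, 0.0, -1.7]
width: 0.064
gripper_force: 3.0
```

```bash
python3 tilt.py
```

```text
tcp [ 534.1 -110.6  147.3] yaw -90.0 t 18.3 w 0.06398870790981061
side 463 mean uvz [  3.2  -2.2 -36.5] normal uvz [-0.96 -0.01  0.29] uz range [[-11.0, -79.0], [16.0, 6.0]]
scene 91 mean uvz [-29.5  15.5 -62.3] normal uvz [ 0.83 -0.28 -0.48] uz range [[-53.0, -89.0], [5.0, -14.0]]
```

>>> {"op": "servo_tool", "data": {"moves": [{"dx": 0,"dy": -0.01,"dz": 0,"roll": 0,"jaw": 0.5},{"dx": 0,"dy": 0,"dz": -0.025,"roll": 0,"jaw": 0.5},{"dx": 0,"dy": 0,"dz": -0.025,"roll": 0,"jaw": 0.5},{"dx": 0,"dy": 0,"dz": -0.007,"roll": 0,"jaw": 0.5},{"dx": 0,"dy": 0.008,"dz": 0,"roll": 0,"jaw": 0.5},{"dx": 0,"dy": 0.008,"dz": 0,"roll": 0,"jaw": 0.5},{"dx": 0,"dy": 0.007,"dz": 0,"roll": 0,"jaw": 0.5},{"dx": 0,"dy": 0.006,"dz": 0,"roll": 0,"jaw": 0.5},{"dx": 0,"dy": 0.003,"dz": 0,"roll": 0,"jaw": 0.5},{"dx": 0,"dy": 0,"dz": 0,"roll": 0,"jaw": 0.5}]}}

```text
t: 19.65
eef_pos: [0.5345, -0.0878, 0.0906]
ee_rot: [-3.141, 0.0, -1.57]
force: [-0.2, 0.4, -2.4]
width: 0.0639
gripper_force: 3.0
```

```bash
python3 tilt.py
```

```text
tcp [534.5 -87.8  90.6] yaw -90.0 t 19.65 w 0.06391436130287188
side 601 mean uvz [ 17.   -0.9 -31. ] normal uvz [1.   0.   0.02] uz range [[13.0, -74.0], [20.0, 11.0]]
scene 155 mean uvz [ -8.2  25.7 -43.6] normal uvz [ 0.33 -0.94 -0.09] uz range [[-32.0, -72.0], [15.0, -9.0]]
```

>>> {"op": "servo_tool", "data": {"moves": [{"dx": 0,"dy": 0,"dz": 0,"roll": 0,"jaw": 0.5},{"dx": 0,"dy": -0.012,"dz": 0,"roll": 0,"jaw": 0.5},{"dx": 0,"dy": -0.025,"dz": 0,"roll": 0,"jaw": 0.5},{"dx": 0,"dy": -0.03,"dz": 0,"roll": 0,"jaw": 0.5},{"dx": 0,"dy": -0.03,"dz": 0,"roll": 0,"jaw": 0.5},{"dx": 0,"dy": -0.03,"dz": 0,"roll": 0,"jaw": 0.5},{"dx": 0,"dy": -0.018,"dz": 0,"roll": 0,"jaw": 0.5},{"dx": 0,"dy": -0.007,"dz": 0,"roll": 0,"jaw": 0.5},{"dx": 0,"dy": 0,"dz": -0.005,"roll": 0,"jaw": 0.5},{"dx": 0,"dy": 0,"dz": -0.002,"roll": 0,"jaw": 0.5}], "newtons": 10}}

```text
t: 21.0
eef_pos: [0.5348, -0.2403, 0.0852]
ee_rot: [-3.141, -0.002, -1.569]
force: [-5.6, -0.8, 14.4]
width: 0.0642
gripper_force: 10.0
```

>>> {"op": "servo_tool", "data": {"moves": [{"dx": 0,"dy": 0,"dz": -0.001,"roll": 0,"jaw": 0.5},{"dx": 0,"dy": 0,"dz": -0.001,"roll": 0,"jaw": 0.5},{"dx": 0,"dy": 0,"dz": -0.001,"roll": 0,"jaw": 0.5},{"dx": 0,"dy": 0,"dz": -0.001,"roll": 0,"jaw": 0.5},{"dx": 0,"dy": 0,"dz": -0.001,"roll": 0,"jaw": 0.5},{"dx": 0,"dy": 0,"dz": -0.001,"roll": 0,"jaw": 0.5},{"dx": 0,"dy": 0,"dz": -0.001,"roll": 0,"jaw": 0.5},{"dx": 0,"dy": 0,"dz": 0,"roll": 0,"jaw": 0.5},{"dx": 0,"dy": 0,"dz": 0,"roll": 0,"jaw": 0.5},{"dx": 0,"dy": 0,"dz": 0,"roll": 0,"jaw": 0.5}], "newtons": 4}}

```text
t: 22.25
eef_pos: [0.5347, -0.2395, 0.0773]
ee_rot: [-3.141, -0.0, -1.57]
force: [-2.0, -0.3, 5.0]
width: 0.0637
gripper_force: 4.0
```

```bash
python3 tilt.py
```

```text
tcp [ 534.7 -239.5   77.3] yaw -89.9 t 22.25 w 0.06370684060875
side 186 mean uvz [16.3 -1.1 17.1] normal uvz [ 0.84 -0.03  0.54] uz range [[8.0, 7.0], [21.0, 24.0]]
scene 44 mean uvz [  8.5  30.9 -37.5] normal uvz [ 0.1   0.99 -0.  ] uz range [[-0.0, -53.0], [17.0, -14.0]]
```

>>> {"op": "servo_tool", "data": {"moves": [{"dx": 0,"dy": 0,"dz": 0,"roll": 0,"jaw": 0.78},{"dx": 0,"dy": 0,"dz": 0,"roll": 0,"jaw": 0.85},{"dx": 0,"dy": 0,"dz": 0,"roll": 0,"jaw": 0.95},{"dx": 0,"dy": 0,"dz": 0.03,"roll": 0,"jaw": 1},{"dx": 0,"dy": 0,"dz": 0.04,"roll": 0,"jaw": 1},{"dx": 0,"dy": 0,"dz": 0.04,"roll": 0,"jaw": 1},{"dx": 0,"dy": 0.05,"dz": 0,"roll": 0,"jaw": 1},{"dx": 0,"dy": 0.05,"dz": 0,"roll": 0,"jaw": 1},{"dx": 0,"dy": 0.05,"dz": 0,"roll": 0,"jaw": 1},{"dx": 0,"dy": 0.05,"dz": 0,"roll": 0,"jaw": 1}]}}

```text
t: 23.6
eef_pos: [0.5343, -0.0385, 0.1867]
ee_rot: [-3.141, 0.0, -1.571]
force: [0.9, -0.1, 0.2]
width: 0.0877
gripper_force: 0.0
```

```bash
cat > row.py <<'E'
from h import *
s=get_state(); print(np.round(s["eef_pos"],4),np.round(s["ee_rot"],3),s["t"])
for n in ["scene","side"]:
    p,d,c=shot(n,"row"+n); X=pts(d,c); x,y,z=X[...,0],X[...,1],X[...,2]
    st=(abs(x-.534)<.06)&(y>-.262)&(y<-.085)
    P=X[st&(z>.02)&(z<.093)]
    for q,P in blobs(st&(z>.094)&(z<.106),X,15): print(n,"top",q[4],rect(P),np.round(np.percentile(P[:,1],[3,97]),4))
    for lo,hi in((.03,.045),(.05,.065),(.07,.085)):
        P=X[st&(z>lo)&(z<hi)]
        if len(P)>10: print("  z",lo,rect(P),np.round(np.percentile(P,[3,97],axis=0)[:,:2],4).tolist())
    for q,P in blobs((z>.018)&(z<.03)&(x>.38)&(x<.7)&(y>.03)&(y<.5),X,25): print(n,"case",q[4],rect(P))
    for q,P in blobs((z>.036)&(z<.05)&(x<.46)&(x>.35)&(abs(y+.2)<.07),X,25): print(n,"loupe",rect(P))
E
python3 row.py
```

```text
[ 0.5343 -0.0385  0.1867] [-3.141  0.    -1.571] 23.6
scene top 159 [ 534.5 -246.9   66.5   23.9   -0.6] [-0.2581 -0.2355]
  z 0.03 [ 543.6 -247.3   58.6   26.5   -3.3] [[0.5343, -0.2612], [0.5683, -0.2346]]
  z 0.05 [ 537.4 -245.3   68.9   25.3   -6. ] [[0.5188, -0.2605], [0.5686, -0.2347]]
  z 0.07 [ 537.8 -248.    66.2   27.1   -0. ] [[0.5168, -0.2616], [0.5682, -0.2345]]
scene case 368 [438.2 319.2  94.3  68.8  26.5]
scene case 491 [615.5 315.3  94.3  66.9  10.8]
scene loupe [ 402.7 -198.2   38.2   36.7   -6.2]
side top 222 [ 5.342e+02 -2.480e+02  6.370e+01  2.770e+01  4.000e-01] [-0.2611 -0.237 ]
  z 0.07 [ 533.8 -257.3   64.9   14.5   -6.7] [[0.5025, -0.2612], [0.5653, -0.2477]]
side case 217 [613.5 313.8  92.9  70.1  11.4]
side case 258 [438.7 317.1  94.4  73.9  26.2]
side loupe [ 401.6 -201.8   38.7   37.4  -62.1]
```

>>> {"op": "servo_tool", "data": {"moves": [{"dx": -0.008,"dy": 0.02,"dz": 0,"roll": -5,"jaw": 1},{"dx": -0.014,"dy": 0.037,"dz": 0,"roll": -8,"jaw": 1},{"dx": -0.014,"dy": 0.037,"dz": 0,"roll": -8,"jaw": 1},{"dx": -0.014,"dy": 0.037,"dz": 0,"roll": -8,"jaw": 1},{"dx": -0.014,"dy": 0.037,"dz": 0,"roll": -8,"jaw": 1},{"dx": -0.014,"dy": 0.037,"dz": 0,"roll": -8,"jaw": 1},{"dx": -0.014,"dy": 0.037,"dz": -0.02,"roll": -8,"jaw": 1},{"dx": -0.014,"dy": 0.037,"dz": -0.02,"roll": -8,"jaw": 1},{"dx": -0.014,"dy": 0.037,"dz": -0.02,"roll": -2.3,"jaw": 1},{"dx": -0.01,"dy": 0.0235,"dz": -0.005,"roll": 0,"jaw": 1}], "newtons": 4}}

```text
t: 24.95
eef_pos: [0.4036, 0.3001, 0.1202]
ee_rot: [-3.141, -0.002, -2.676]
force: [1.2, -1.4, 0.4]
width: 0.0879
gripper_force: 0.0
```

```bash
python3 row.py | grep -E "case|^\["
```

```text
[0.4036 0.3001 0.1202] [-3.141e+00 -2.000e-03 -2.676e+00] 24.95
scene case 363 [439.  318.6  94.3  67.7  26. ]
scene case 490 [614.9 315.8  93.3  66.1  12.4]
side case 249 [613.8 316.3  92.7  74.8  14.9]
side case 256 [436.6 317.   94.3  70.2  26. ]
```

>>> {"op": "servo_tool", "data": {"moves": [{"dx": 0,"dy": 0,"dz": -0.02,"roll": 0,"jaw": 1},{"dx": 0,"dy": 0,"dz": -0.03,"roll": 0,"jaw": 1},{"dx": 0,"dy": 0,"dz": -0.03,"roll": 0,"jaw": 1},{"dx": 0,"dy": 0,"dz": -0.02,"roll": 0,"jaw": 1},{"dx": 0,"dy": 0,"dz": -0.01,"roll": 0,"jaw": 1},{"dx": 0,"dy": 0,"dz": 0,"roll": 0,"jaw": 0.5},{"dx": 0,"dy": 0,"dz": 0,"roll": 0,"jaw": 0.5},{"dx": 0,"dy": 0,"dz": 0,"roll": 0,"jaw": 0.5},{"dx": 0,"dy": 0,"dz": 0,"roll": 0,"jaw": 0.5},{"dx": 0,"dy": 0,"dz": 0,"roll": 0,"jaw": 0.5}], "newtons": 4}}

```text
t: 26.3
eef_pos: [0.4048, 0.3, 0.0123]
ee_rot: [3.141, 0.001, -2.675]
force: [-0.9, -0.7, 6.4]
width: 0.0638
gripper_force: 4.0
```

>>> {"op": "servo_tool", "data": {"moves": [{"dx": 0,"dy": 0,"dz": 0.008,"roll": 0,"jaw": 0.5},{"dx": 0,"dy": 0,"dz": 0.012,"roll": 0,"jaw": 0.5},{"dx": 0,"dy": 0,"dz": 0.012,"roll": 0,"jaw": 0.5},{"dx": 0,"dy": 0,"dz": 0.012,"roll": 0,"jaw": 0.5},{"dx": 0,"dy": 0,"dz": 0.012,"roll": 0,"jaw": 0.5},{"dx": 0,"dy": 0,"dz": 0.012,"roll": 0,"jaw": 0.5},{"dx": 0,"dy": 0,"dz": 0.012,"roll": 0,"jaw": 0.5},{"dx": 0,"dy": 0,"dz": 0.012,"roll": 0,"jaw": 0.5},{"dx": 0,"dy": 0,"dz": 0.012,"roll": 0,"jaw": 0.5},{"dx": 0,"dy": 0,"dz": 0,"roll": 0,"jaw": 0.5}]}}

```text
t: 27.55
eef_pos: [0.4049, 0.3, 0.1166]
ee_rot: [3.141, 0.002, -2.675]
force: [0.5, -0.2, -1.3]
width: 0.0639
gripper_force: 4.0
```

>>> {"op": "servo_tool", "data": {"moves": [{"dx": 0,"dy": 0,"dz": 0,"roll": 0,"jaw": 0.5},{"dx": 0,"dy": 0,"dz": 0.01,"roll": 0,"jaw": 0.5},{"dx": 0,"dy": 0,"dz": -0.008,"roll": 0,"jaw": 0.5},{"dx": 0,"dy": 0,"dz": 0.01,"roll": 0,"jaw": 0.5},{"dx": 0,"dy": 0,"dz": -0.008,"roll": 0,"jaw": 0.5},{"dx": 0,"dy": 0,"dz": 0.01,"roll": 0,"jaw": 0.5},{"dx": 0,"dy": 0,"dz": -0.008,"roll": 0,"jaw": 0.5},{"dx": 0,"dy": 0,"dz": 0.01,"roll": 0,"jaw": 0.5},{"dx": 0,"dy": 0,"dz": 0,"roll": 0,"jaw": 0.5},{"dx": 0,"dy": 0,"dz": 0,"roll": 0,"jaw": 0.5}], "newtons": 3}}

```text
t: 28.8
eef_pos: [0.4045, 0.2996, 0.1317]
ee_rot: [3.141, 0.0, -2.676]
force: [0.3, 0.3, -1.3]
width: 0.064
gripper_force: 3.0
```

```bash
python3 tilt.py
```

```text
tcp [404.5 299.6 131.7] yaw -153.3 t 28.8 w 0.0640062930281384
side 125 mean uvz [  7.3  19.2 -27.6] normal uvz [-0.95 -0.12  0.28] uz range [[-8.0, -70.0], [19.0, 7.0]]
scene 302 mean uvz [-14.9   2.6 -29. ] normal uvz [-0.95  0.    0.3 ] uz range [[-27.0, -69.0], [-1.0, 11.0]]
```

>>> {"op": "servo_tool", "data": {"moves": [{"dx": 0.006,"dy": -0.02,"dz": 0.015,"roll": 3,"jaw": 0.5},{"dx": 0.013,"dy": -0.04,"dz": 0.015,"roll": 7,"jaw": 0.5},{"dx": 0.0155,"dy": -0.05,"dz": 0.003,"roll": 8,"jaw": 0.5},{"dx": 0.0155,"dy": -0.05,"dz": 0,"roll": 8,"jaw": 0.5},{"dx": 0.0155,"dy": -0.05,"dz": 0,"roll": 8,"jaw": 0.5},{"dx": 0.0155,"dy": -0.05,"dz": 0,"roll": 8,"jaw": 0.5},{"dx": 0.0155,"dy": -0.05,"dz": 0,"roll": 8,"jaw": 0.5},{"dx": 0.0155,"dy": -0.05,"dz": 0,"roll": 8,"jaw": 0.5},{"dx": 0.012,"dy": -0.04,"dz": 0,"roll": 5.3,"jaw": 0.5},{"dx": 0.006,"dy": -0.0216,"dz": 0,"roll": 0,"jaw": 0.5}], "newtons": 8}}

```text
t: 30.15
eef_pos: [0.5346, -0.1242, 0.1642]
ee_rot: [3.141, -0.0, -1.571]
force: [0.2, 0.6, -1.0]
width: 0.0636
gripper_force: 8.0
```

```bash
python3 tilt.py
```

```text
tcp [ 534.6 -124.2  164.2] yaw -90.0 t 30.15 w 0.06364263596330282
side 501 mean uvz [  7.2  -4.  -36.5] normal uvz [-0.97 -0.    0.25] uz range [[-5.0, -78.0], [17.0, 6.0]]
scene 62 mean uvz [ -4.1  30.8 -37.4] normal uvz [ 0.   -1.   -0.02] uz range [[-17.0, -71.0], [16.0, 7.0]]
```

>>> {"op": "servo_tool", "data": {"moves": [{"dx": 0,"dy": 0,"dz": -0.02,"roll": 0,"jaw": 0.5},{"dx": 0,"dy": 0,"dz": -0.03,"roll": 0,"jaw": 0.5},{"dx": 0,"dy": 0,"dz": -0.02,"roll": 0,"jaw": 0.5},{"dx": 0,"dy": 0.006,"dz": 0,"roll": 0,"jaw": 0.5},{"dx": 0,"dy": 0.008,"dz": 0,"roll": 0,"jaw": 0.5},{"dx": 0,"dy": 0.008,"dz": 0,"roll": 0,"jaw": 0.5},{"dx": 0,"dy": 0.006,"dz": 0,"roll": 0,"jaw": 0.5},{"dx": 0,"dy": 0.005,"dz": 0,"roll": 0,"jaw": 0.5},{"dx": 0,"dy": 0.002,"dz": 0,"roll": 0,"jaw": 0.5},{"dx": 0,"dy": 0,"dz": 0,"roll": 0,"jaw": 0.5}], "newtons": 3}}

```text
t: 31.5
eef_pos: [0.5345, -0.087, 0.0946]
ee_rot: [-3.142, 0.0, -1.571]
force: [0.4, -0.3, -1.1]
width: 0.0637
gripper_force: 3.0
```

```bash
python3 tilt.py
```

```text
tcp [534.5 -87.   94.6] yaw -90.0 t 31.5 w 0.06370674233611953
side 611 mean uvz [ 18.1  -0.7 -32.6] normal uvz [ 1.   -0.   -0.01] uz range [[15.0, -76.0], [21.0, 10.0]]
scene 114 mean uvz [ -9.5  24.  -42.4] normal uvz [ 0.44 -0.88 -0.17] uz range [[-31.0, -76.0], [18.0, 4.0]]
```

>>> {"op": "servo_tool", "data": {"moves": [{"dx": 0,"dy": 0,"dz": 0,"roll": 0,"jaw": 0.5},{"dx": 0,"dy": -0.012,"dz": 0,"roll": 0,"jaw": 0.5},{"dx": 0,"dy": -0.022,"dz": 0,"roll": 0,"jaw": 0.5},{"dx": 0,"dy": -0.025,"dz": 0,"roll": 0,"jaw": 0.5},{"dx": 0,"dy": -0.025,"dz": 0,"roll": 0,"jaw": 0.5},{"dx": 0,"dy": -0.022,"dz": 0,"roll": 0,"jaw": 0.5},{"dx": 0,"dy": -0.013,"dz": 0,"roll": 0,"jaw": 0.5},{"dx": 0,"dy": -0.0055,"dz": 0,"roll": 0,"jaw": 0.5},{"dx": 0,"dy": 0,"dz": -0.003,"roll": 0,"jaw": 0.5},{"dx": 0,"dy": 0,"dz": -0.002,"roll": 0,"jaw": 0.5}], "newtons": 10}}

```text
t: 32.85
eef_pos: [0.5346, -0.2113, 0.0901]
ee_rot: [-3.142, -0.0, -1.57]
force: [-3.6, 1.7, 15.4]
width: 0.0638
gripper_force: 10.0
```

>>> {"op": "servo_tool", "data": {"moves": [{"dx": 0,"dy": 0,"dz": -0.002,"roll": 0,"jaw": 0.5},{"dx": 0,"dy": 0,"dz": -0.0015,"roll": 0,"jaw": 0.5},{"dx": 0,"dy": 0,"dz": -0.0015,"roll": 0,"jaw": 0.5},{"dx": 0,"dy": 0,"dz": -0.0015,"roll": 0,"jaw": 0.5},{"dx": 0,"dy": 0,"dz": -0.0015,"roll": 0,"jaw": 0.5},{"dx": 0,"dy": 0,"dz": -0.0015,"roll": 0,"jaw": 0.5},{"dx": 0,"dy": 0,"dz": -0.0015,"roll": 0,"jaw": 0.5},{"dx": 0,"dy": 0,"dz": 0,"roll": 0,"jaw": 0.5},{"dx": 0,"dy": 0,"dz": 0,"roll": 0,"jaw": 0.5},{"dx": 0,"dy": 0,"dz": 0,"roll": 0,"jaw": 0.5}], "newtons": 4}}

```text
t: 34.1
eef_pos: [0.5344, -0.2112, 0.0791]
ee_rot: [3.142, -0.0, -1.57]
force: [-2.0, 0.6, 5.9]
width: 0.064
gripper_force: 4.0
```

>>> {"op": "servo_tool", "data": {"moves": [{"dx": 0,"dy": 0,"dz": 0,"roll": 0,"jaw": 0.78},{"dx": 0,"dy": 0,"dz": 0,"roll": 0,"jaw": 0.85},{"dx": 0,"dy": 0,"dz": 0,"roll": 0,"jaw": 0.95},{"dx": 0,"dy": 0,"dz": 0.03,"roll": 0,"jaw": 1},{"dx": 0,"dy": 0,"dz": 0.04,"roll": 0,"jaw": 1},{"dx": 0,"dy": 0,"dz": 0.04,"roll": 0,"jaw": 1},{"dx": 0,"dy": 0.04,"dz": 0,"roll": -5,"jaw": 1},{"dx": 0,"dy": 0.05,"dz": 0,"roll": -9,"jaw": 1},{"dx": 0,"dy": 0.05,"dz": 0,"roll": -9,"jaw": 1},{"dx": 0,"dy": 0.05,"dz": 0,"roll": -9,"jaw": 1}]}}

```text
t: 35.35
eef_pos: [0.5343, -0.0201, 0.1886]
ee_rot: [-3.141, 0.0, -2.135]
force: [1.9, 0.5, -0.5]
width: 0.0879
gripper_force: 0.0
```

>>> {"op": "servo_tool", "data": {"moves": [{"dx": 0.006,"dy": 0.05,"dz": 0,"roll": -9,"jaw": 1},{"dx": 0.006,"dy": 0.05,"dz": 0,"roll": -9,"jaw": 1},{"dx": 0.006,"dy": 0.05,"dz": 0,"roll": -9,"jaw": 1},{"dx": 0.006,"dy": 0.05,"dz": 0,"roll": -9,"jaw": 1},{"dx": 0.006,"dy": 0.05,"dz": 0,"roll": -9,"jaw": 1},{"dx": 0.006,"dy": 0.04,"dz": -0.02,"roll": -0.6,"jaw": 1},{"dx": 0.0077,"dy": 0.0285,"dz": -0.03,"roll": 0,"jaw": 1},{"dx": 0,"dy": 0.01,"dz": -0.017,"roll": 0,"jaw": 1},{"dx": 0,"dy": 0,"dz": 0,"roll": 0,"jaw": 1},{"dx": 0,"dy": 0,"dz": 0,"roll": 0,"jaw": 1}], "newtons": 4}}

```text
t: 36.6
eef_pos: [0.5785, 0.3063, 0.1226]
ee_rot: [3.141, 0.001, -2.925]
force: [-0.3, -0.9, 0.4]
width: 0.0879
gripper_force: 0.0
```

```bash
python3 row.py
```

```text
[0.5785 0.3063 0.1226] [ 3.141e+00  1.000e-03 -2.925e+00] 36.6
scene top 160 [ 5.344e+02 -2.170e+02  6.730e+01  2.390e+01  3.000e-01] [-0.2281 -0.2055]
scene top 163 [ 5.337e+02 -2.468e+02  6.780e+01  2.400e+01 -2.000e-01] [-0.258  -0.2356]
  z 0.03 [ 550.5 -228.5   59.6   50.4  -20.1] [[0.5327, -0.26], [0.5689, -0.2057]]
  z 0.05 [ 537.8 -232.5   62.    56.4   -1.4] [[0.5171, -0.2602], [0.5683, -0.2048]]
  z 0.07 [ 5.373e+02 -2.332e+02  6.670e+01  5.740e+01  1.000e-01] [[0.5171, -0.2616], [0.5686, -0.2048]]
scene case 492 [615.8 315.8  94.9  65.1  13. ]
scene loupe [ 403.6 -197.7   37.9   37.   -16.3]
side top 429 [ 5.343e+02 -2.324e+02  6.420e+01  5.800e+01 -3.000e-01] [-0.2603 -0.2084]
  z 0.05 [ 502.7 -232.    30.2    1.1   89.8] [[0.5021, -0.247], [0.5032, -0.2178]]
  z 0.07 [ 521.9 -248.2   83.2   39.3  -39.6] [[0.5023, -0.2613], [0.5637, -0.208]]
side case 254 [613.7 317.1  95.5  76.   16. ]
side loupe [ 400.4 -201.3   38.3   37.1   -5.5]
```

>>> {"op": "servo_tool", "data": {"moves": [{"dx": 0,"dy": 0.001,"dz": -0.02,"roll": 0,"jaw": 1},{"dx": 0,"dy": 0,"dz": -0.03,"roll": 0,"jaw": 1},{"dx": 0,"dy": 0,"dz": -0.03,"roll": 0,"jaw": 1},{"dx": 0,"dy": 0,"dz": -0.02,"roll": 0,"jaw": 1},{"dx": 0,"dy": 0,"dz": -0.011,"roll": 0,"jaw": 1},{"dx": 0,"dy": 0,"dz": 0,"roll": 0,"jaw": 0.5},{"dx": 0,"dy": 0,"dz": 0,"roll": 0,"jaw": 0.5},{"dx": 0,"dy": 0,"dz": 0,"roll": 0,"jaw": 0.5},{"dx": 0,"dy": 0,"dz": 0,"roll": 0,"jaw": 0.5},{"dx": 0,"dy": 0,"dz": 0,"roll": 0,"jaw": 0.5}], "newtons": 4}}

```text
t: 37.95
eef_pos: [0.5787, 0.3083, 0.0116]
ee_rot: [3.141, 0.001, -2.925]
force: [-1.5, 0.5, 7.0]
width: 0.064
gripper_force: 4.0
```

>>> {"op": "servo_tool", "data": {"moves": [{"dx": 0,"dy": 0,"dz": 0.008,"roll": 0,"jaw": 0.5},{"dx": 0,"dy": 0,"dz": 0.012,"roll": 0,"jaw": 0.5},{"dx": 0,"dy": 0,"dz": 0.012,"roll": 0,"jaw": 0.5},{"dx": 0,"dy": 0,"dz": 0.012,"roll": 0,"jaw": 0.5},{"dx": 0,"dy": 0,"dz": 0.012,"roll": 0,"jaw": 0.5},{"dx": 0,"dy": 0,"dz": 0.012,"roll": 0,"jaw": 0.5},{"dx": 0,"dy": 0,"dz": 0.012,"roll": 0,"jaw": 0.5},{"dx": 0,"dy": 0,"dz": 0.012,"roll": 0,"jaw": 0.5},{"dx": 0,"dy": 0,"dz": 0.012,"roll": 0,"jaw": 0.5},{"dx": 0,"dy": 0,"dz": 0,"roll": 0,"jaw": 0.5}]}}

```text
t: 39.2
eef_pos: [0.5788, 0.3084, 0.1159]
ee_rot: [3.141, 0.002, -2.925]
force: [0.1, 0.6, -1.6]
width: 0.0638
gripper_force: 4.0
```

>>> {"op": "servo_tool", "data": {"moves": [{"dx": 0,"dy": 0,"dz": 0,"roll": 0,"jaw": 0.5},{"dx": 0,"dy": 0,"dz": 0.01,"roll": 0,"jaw": 0.5},{"dx": 0,"dy": 0,"dz": -0.008,"roll": 0,"jaw": 0.5},{"dx": 0,"dy": 0,"dz": 0.01,"roll": 0,"jaw": 0.5},{"dx": 0,"dy": 0,"dz": -0.008,"roll": 0,"jaw": 0.5},{"dx": 0,"dy": 0,"dz": 0.01,"roll": 0,"jaw": 0.5},{"dx": 0,"dy": 0,"dz": -0.008,"roll": 0,"jaw": 0.5},{"dx": 0,"dy": 0,"dz": 0.01,"roll": 0,"jaw": 0.5},{"dx": 0,"dy": 0,"dz": 0,"roll": 0,"jaw": 0.5},{"dx": 0,"dy": 0,"dz": 0,"roll": 0,"jaw": 0.5}], "newtons": 3}}

```text
t: 40.45
eef_pos: [0.5782, 0.308, 0.1308]
ee_rot: [3.141, 0.0, -2.925]
force: [-0.0, -0.7, -2.1]
width: 0.0643
gripper_force: 3.0
```

```bash
python3 tilt.py
```

```text
tcp [578.2 308.  130.8] yaw -167.6 t 40.45 w 0.06428320088482874
side 76 mean uvz [  3.1  22.8 -20. ] normal uvz [ 0.87 -0.26 -0.42] uz range [[-18.0, -68.0], [19.0, 12.0]]
scene 454 mean uvz [-15.6   2.6 -27.6] normal uvz [-0.94  0.    0.34] uz range [[-30.0, -68.0], [-0.0, 13.0]]
```

>>> {"op": "servo_tool", "data": {"moves": [{"dx": -0.002,"dy": -0.022,"dz": 0.015,"roll": 3,"jaw": 0.5},{"dx": -0.004,"dy": -0.04,"dz": 0.015,"roll": 8,"jaw": 0.5},{"dx": -0.005,"dy": -0.05,"dz": 0.004,"roll": 10,"jaw": 0.5},{"dx": -0.005,"dy": -0.051,"dz": 0,"roll": 10,"jaw": 0.5},{"dx": -0.005,"dy": -0.051,"dz": 0,"roll": 10,"jaw": 0.5},{"dx": -0.005,"dy": -0.051,"dz": 0,"roll": 10,"jaw": 0.5},{"dx": -0.005,"dy": -0.051,"dz": 0,"roll": 10,"jaw": 0.5},{"dx": -0.005,"dy": -0.051,"dz": 0,"roll": 10,"jaw": 0.5},{"dx": -0.005,"dy": -0.042,"dz": 0,"roll": 6.6,"jaw": 0.5},{"dx": -0.003,"dy": -0.023,"dz": 0,"roll": 0,"jaw": 0.5}], "newtons": 8}}

```text
t: 41.8
eef_pos: [0.5336, -0.1261, 0.1646]
ee_rot: [3.142, -0.0, -1.571]
force: [-0.5, 0.4, -1.8]
width: 0.0637
gripper_force: 8.0
```

```bash
python3 tilt.py
```

```text
tcp [ 533.6 -126.1  164.6] yaw -90.0 t 41.8 w 0.0637069801090549
side 337 mean uvz [ 20.1  -1.9 -32.4] normal uvz [-0.07  0.99 -0.11] uz range [[-8.0, -78.0], [98.0, 10.0]]
scene 113 mean uvz [ 78.1   5.7 -61.1] normal uvz [0.3  0.09 0.95] uz range [[-16.0, -70.0], [99.0, -31.0]]
```

>>> {"op": "servo_tool", "data": {"moves": [{"dx": 0.0005,"dy": 0,"dz": -0.02,"roll": 0,"jaw": 0.5},{"dx": 0,"dy": 0,"dz": -0.03,"roll": 0,"jaw": 0.5},{"dx": 0,"dy": 0,"dz": -0.02,"roll": 0,"jaw": 0.5},{"dx": 0,"dy": 0.007,"dz": 0,"roll": 0,"jaw": 0.5},{"dx": 0,"dy": 0.008,"dz": 0,"roll": 0,"jaw": 0.5},{"dx": 0,"dy": 0.008,"dz": 0,"roll": 0,"jaw": 0.5},{"dx": 0,"dy": 0.007,"dz": 0,"roll": 0,"jaw": 0.5},{"dx": 0,"dy": 0.005,"dz": 0,"roll": 0,"jaw": 0.5},{"dx": 0,"dy": 0.002,"dz": 0,"roll": 0,"jaw": 0.5},{"dx": 0,"dy": 0,"dz": 0,"roll": 0,"jaw": 0.5}], "newtons": 3}}

```text
t: 43.15
eef_pos: [0.5347, -0.087, 0.0946]
ee_rot: [-3.142, 0.0, -1.571]
force: [-0.4, -0.9, -1.6]
width: 0.0643
gripper_force: 3.0
```

```bash
sed -i 's/abs(u)<.1)/abs(u)<.06)/' tilt.py; python3 tilt.py
```

```text
tcp [534.7 -87.   94.6] yaw -90.0 t 43.15 w 0.06434330941686506
side 542 mean uvz [ 18.6  -1.2 -28.4] normal uvz [ 1.    0.   -0.01] uz range [[15.0, -69.0], [22.0, 11.0]]
scene 111 mean uvz [-11.1  23.8 -47. ] normal uvz [ 0.43 -0.88 -0.18] uz range [[-32.0, -77.0], [17.0, -9.0]]
```

>>> {"op": "servo_tool", "data": {"moves": [{"dx": 0,"dy": 0,"dz": 0,"roll": 0,"jaw": 0.5},{"dx": 0,"dy": -0.01,"dz": 0,"roll": 0,"jaw": 0.5},{"dx": 0,"dy": -0.018,"dz": 0,"roll": 0,"jaw": 0.5},{"dx": 0,"dy": -0.02,"dz": 0,"roll": 0,"jaw": 0.5},{"dx": 0,"dy": -0.02,"dz": 0,"roll": 0,"jaw": 0.5},{"dx": 0,"dy": -0.016,"dz": 0,"roll": 0,"jaw": 0.5},{"dx": 0,"dy": -0.008,"dz": 0,"roll": 0,"jaw": 0.5},{"dx": 0,"dy": -0.004,"dz": 0,"roll": 0,"jaw": 0.5},{"dx": 0,"dy": 0,"dz": -0.003,"roll": 0,"jaw": 0.5},{"dx": 0,"dy": 0,"dz": -0.002,"roll": 0,"jaw": 0.5}], "newtons": 10}}

```text
t: 44.5
eef_pos: [0.5346, -0.1827, 0.0894]
ee_rot: [3.141, 0.0, -1.57]
force: [-2.4, 2.7, 12.6]
width: 0.0639
gripper_force: 10.0
```

>>> {"op": "servo_tool", "data": {"moves": [{"dx": 0,"dy": 0,"dz": -0.002,"roll": 0,"jaw": 0.5},{"dx": 0,"dy": 0,"dz": -0.0015,"roll": 0,"jaw": 0.5},{"dx": 0,"dy": 0,"dz": -0.0015,"roll": 0,"jaw": 0.5},{"dx": 0,"dy": 0,"dz": -0.0015,"roll": 0,"jaw": 0.5},{"dx": 0,"dy": 0,"dz": -0.0015,"roll": 0,"jaw": 0.5},{"dx": 0,"dy": 0,"dz": -0.0015,"roll": 0,"jaw": 0.5},{"dx": 0,"dy": 0,"dz": -0.0015,"roll": 0,"jaw": 0.5},{"dx": 0,"dy": 0,"dz": 0,"roll": 0,"jaw": 0.5},{"dx": 0,"dy": 0,"dz": 0,"roll": 0,"jaw": 0.5},{"dx": 0,"dy": 0,"dz": 0,"roll": 0,"jaw": 0.5}], "newtons": 4}}

```text
t: 45.75
eef_pos: [0.5346, -0.1829, 0.079]
ee_rot: [3.141, -0.0, -1.57]
force: [-3.2, 0.3, 6.0]
width: 0.0642
gripper_force: 4.0
```

>>> {"op": "servo_tool", "data": {"moves": [{"dx": 0,"dy": 0,"dz": 0,"roll": 0,"jaw": 0.78},{"dx": 0,"dy": 0,"dz": 0,"roll": 0,"jaw": 0.85},{"dx": 0,"dy": 0,"dz": 0,"roll": 0,"jaw": 0.95},{"dx": 0,"dy": 0,"dz": 0.03,"roll": 0,"jaw": 1},{"dx": 0,"dy": 0,"dz": 0.04,"roll": 0,"jaw": 1},{"dx": 0,"dy": 0.03,"dz": 0.03,"roll": 0,"jaw": 0.5},{"dx": 0,"dy": 0.04,"dz": 0,"roll": 0,"jaw": 0.01},{"dx": 0,"dy": 0.04,"dz": 0,"roll": 0,"jaw": 0.01},{"dx": 0,"dy": 0.038,"dz": 0,"roll": 0,"jaw": 0.01},{"dx": 0,"dy": 0.01,"dz": 0,"roll": 0,"jaw": 0.01}]}}

```text
t: 47.0
eef_pos: [0.5347, -0.0233, 0.1787]
ee_rot: [-3.141, 0.0, -1.569]
force: [-0.1, -0.0, -1.0]
width: 0.0435
gripper_force: 0.0
```

```bash
python3 row.py
```

```text
[ 0.5347 -0.0233  0.1787] [-3.141  0.    -1.569] 47.0
scene top 149 [ 5.354e+02 -1.881e+02  6.760e+01  2.330e+01  1.000e-01] [-0.1992 -0.1772]
scene top 159 [ 5.351e+02 -2.169e+02  6.660e+01  2.380e+01  3.000e-01] [-0.2282 -0.2055]
scene top 161 [ 5.349e+02 -2.468e+02  6.640e+01  2.400e+01 -3.000e-01] [-0.2581 -0.2355]
  z 0.03 [ 542.1 -219.7   86.1   53.4  -88.3] [[0.5418, -0.2603], [0.5683, -0.1784]]
  z 0.05 [ 537.6 -219.6   84.9   63.1  -88.6] [[0.5354, -0.2602], [0.5687, -0.1789]]
  z 0.07 [ 536.5 -218.9   85.5   68.3  -89.9] [[0.5288, -0.2615], [0.568, -0.1778]]
scene loupe [ 401.3 -197.9   37.9   36.7   29.4]
side top 609 [ 534.3 -218.8   85.8   64.4   89.8] [-0.26   -0.1806]
  z 0.03 [ 502.5 -207.2   39.1    1.2   89.9] [[0.5019, -0.2266], [0.5031, -0.1878]]
  z 0.05 [ 502.9 -217.9   59.2    1.7   89.5] [[0.5021, -0.2455], [0.5035, -0.1887]]
  z 0.07 [ 516.5 -236.1  106.1   51.3  -50.4] [[0.502, -0.261], [0.5657, -0.1901]]
side loupe [ 400.9 -201.5   38.6   36.9   60.2]
```

>>> {"op": "servo_tool", "data": {"moves": [{"dx": 0,"dy": 0,"dz": -0.03,"roll": 0,"jaw": 0.01},{"dx": 0,"dy": 0,"dz": -0.04,"roll": 0,"jaw": 0.01},{"dx": 0,"dy": 0,"dz": -0.04,"roll": 0,"jaw": 0.01},{"dx": 0,"dy": 0,"dz": -0.02,"roll": 0,"jaw": 0.01},{"dx": 0,"dy": -0.005,"dz": 0,"roll": 0,"jaw": 0.01},{"dx": 0,"dy": -0.005,"dz": 0,"roll": 0,"jaw": 0.01},{"dx": 0,"dy": -0.005,"dz": 0,"roll": 0,"jaw": 0.01},{"dx": 0,"dy": -0.005,"dz": 0,"roll": 0,"jaw": 0.01},{"dx": 0,"dy": -0.005,"dz": 0,"roll": 0,"jaw": 0.01},{"dx": 0,"dy": -0.005,"dz": 0,"roll": 0,"jaw": 0.01}]}}

```text
t: 48.35
eef_pos: [0.5351, -0.0553, 0.0489]
ee_rot: [-3.141, 0.0, -1.571]
force: [0.7, 2.4, 1.5]
width: 0.0005
gripper_force: 0.9
```

>>> {"op": "servo_tool", "data": {"moves": [{"dx": 0,"dy": -0.007,"dz": 0,"roll": 0,"jaw": 0.01},{"dx": 0,"dy": -0.007,"dz": 0,"roll": 0,"jaw": 0.01},{"dx": 0,"dy": -0.007,"dz": 0,"roll": 0,"jaw": 0.01},{"dx": 0,"dy": -0.007,"dz": 0,"roll": 0,"jaw": 0.01},{"dx": 0,"dy": -0.007,"dz": 0,"roll": 0,"jaw": 0.01},{"dx": 0,"dy": -0.007,"dz": 0,"roll": 0,"jaw": 0.01},{"dx": 0,"dy": -0.007,"dz": 0,"roll": 0,"jaw": 0.01},{"dx": 0,"dy": -0.007,"dz": 0,"roll": 0,"jaw": 0.01},{"dx": 0,"dy": -0.006,"dz": 0,"roll": 0,"jaw": 0.01},{"dx": 0,"dy": 0,"dz": 0,"roll": 0,"jaw": 0.01}]}}

```text
t: 49.6
eef_pos: [0.534, -0.1178, 0.0484]
ee_rot: [3.14, -0.0, -1.572]
force: [-0.4, 0.4, 0.1]
width: 0.0009
gripper_force: 0.0
```

```bash
cat > blk.py <<'E'
from h import *
s=get_state(); print(np.round(s["eef_pos"],4),np.round(s["force"],1),s["t"])
for n in ["scene","side"]:
    p,d,c=shot(n,"blk"+n); X=pts(d,c); H=cv2.cvtColor(p,cv2.COLOR_RGB2HSV); x,y,z=X[...,0],X[...,1],X[...,2]
    P=X[(z>.059)&(z<.071)&(H[...,1]>70)&(abs(x-.534)<.04)&(y>-.26)&(y<-.02)]
    if len(P)>5: print(n,"z.065",rect(P),np.round(np.percentile(P[:,1],[3,97]),4))
    for q,P in blobs((abs(x-.534)<.06)&(y>-.262)&(y<-.085)&(z>.094)&(z<.106),X,15): print(n,"top",q[4],rect(P))
E
python3 blk.py
```

```text
[ 0.534  -0.1178  0.0484] [-0.4  0.4  0.1] 49.6
scene z.065 [ 557.3 -197.9  113.2   41.3  -63.6] [-0.2552 -0.1552]
scene top 149 [ 5.351e+02 -1.882e+02  6.500e+01  2.340e+01  1.000e-01]
scene top 158 [ 5.354e+02 -2.169e+02  6.450e+01  2.390e+01  4.000e-01]
scene top 166 [ 5.348e+02 -2.469e+02  6.690e+01  2.400e+01 -1.000e-01]
side z.065 [ 511.8 -176.3  111.6   20.3   70.3] [-0.2303 -0.1264]
side top 42 [ 533.2 -126.8   43.8   10.2    0.9]
side top 614 [ 534.1 -218.4   86.7   64.2   90. ]
```

>>> {"op": "servo_tool", "data": {"moves": [{"dx": 0,"dy": -0.003,"dz": 0,"roll": 0,"jaw": 0.01},{"dx": 0,"dy": -0.003,"dz": 0,"roll": 0,"jaw": 0.01},{"dx": 0,"dy": -0.003,"dz": 0,"roll": 0,"jaw": 0.01},{"dx": 0,"dy": -0.003,"dz": 0,"roll": 0,"jaw": 0.01},{"dx": 0,"dy": -0.002,"dz": 0,"roll": 0,"jaw": 0.01},{"dx": 0,"dy": -0.001,"dz": 0,"roll": 0,"jaw": 0.01},{"dx": 0,"dy": -0.001,"dz": 0,"roll": 0,"jaw": 0.01},{"dx": 0,"dy": -0.001,"dz": 0,"roll": 0,"jaw": 0.01},{"dx": 0,"dy": -0.001,"dz": 0,"roll": 0,"jaw": 0.01},{"dx": 0,"dy": -0.001,"dz": 0,"roll": 0,"jaw": 0.01}]}}

```text
t: 50.95
eef_pos: [0.5347, -0.1361, 0.0485]
ee_rot: [-3.142, 0.0, -1.571]
force: [-0.4, 2.0, -2.1]
width: 0.0009
gripper_force: 1.2
```

>>> {"op": "servo_tool", "data": {"moves": [{"dx": 0,"dy": -0.001,"dz": 0,"roll": 0,"jaw": 0.01},{"dx": 0,"dy": -0.001,"dz": 0,"roll": 0,"jaw": 0.01},{"dx": 0,"dy": -0.001,"dz": 0,"roll": 0,"jaw": 0.01},{"dx": 0,"dy": -0.001,"dz": 0,"roll": 0,"jaw": 0.01},{"dx": 0,"dy": -0.0005,"dz": 0,"roll": 0,"jaw": 0.01},{"dx": 0,"dy": -0.0005,"dz": 0,"roll": 0,"jaw": 0.01},{"dx": 0,"dy": -0.0005,"dz": 0,"roll": 0,"jaw": 0.01},{"dx": 0,"dy": -0.0005,"dz": 0,"roll": 0,"jaw": 0.01},{"dx": 0,"dy": -0.0005,"dz": 0,"roll": 0,"jaw": 0.01},{"dx": 0,"dy": -0.0005,"dz": 0,"roll": 0,"jaw": 0.01}]}}

```text
t: 52.2
eef_pos: [0.5347, -0.1431, 0.0486]
ee_rot: [-3.142, -0.0, -1.571]
force: [0.7, 3.5, -1.6]
width: 0.0008
gripper_force: 1.5
```

```bash
python3 blk.py
```

```text
[ 0.5347 -0.1431  0.0486] [ 0.7  3.5 -1.6] 52.2
scene z.065 [ 536.9 -219.6   72.4   62.4   88. ] [-0.2549 -0.1852]
scene top 470 [ 535.1 -221.5   74.7   69.4   89.7]
side z.065 [ 502.4 -226.1   15.5    0.9  -88.2] [-0.2332 -0.2188]
side top 24 [ 544.3 -153.2   18.9    9.3  -34. ]
side top 15 [ 523.6 -155.2   20.6    7.2   11.9]
side top 559 [ 534.1 -222.5   78.7   63.7   90. ]
```

>>> {"op": "servo_tool", "data": {"moves": [{"dx": 0,"dy": -0.0005,"dz": 0,"roll": 0,"jaw": 0.01},{"dx": 0,"dy": -0.0005,"dz": 0,"roll": 0,"jaw": 0.01},{"dx": 0,"dy": -0.0005,"dz": 0,"roll": 0,"jaw": 0.01},{"dx": 0,"dy": -0.0005,"dz": 0,"roll": 0,"jaw": 0.01},{"dx": 0,"dy": -0.0005,"dz": 0,"roll": 0,"jaw": 0.01},{"dx": 0,"dy": -0.0005,"dz": 0,"roll": 0,"jaw": 0.01},{"dx": 0,"dy": 0,"dz": 0,"roll": 0,"jaw": 0.01},{"dx": 0,"dy": 0,"dz": 0,"roll": 0,"jaw": 0.01},{"dx": 0,"dy": 0,"dz": 0,"roll": 0,"jaw": 0.01},{"dx": 0,"dy": 0,"dz": 0,"roll": 0,"jaw": 0.01}]}}

```text
t: 53.55
eef_pos: [0.5347, -0.1462, 0.0486]
ee_rot: [-3.141, -0.0, -1.571]
force: [-0.4, 2.9, -2.7]
width: 0.0007
gripper_force: 1.4
```

```bash
python3 blk.py; python3 - <<'E'
import cv2,numpy as np
a=cv2.imread("pics/blkside.png");b=cv2.imread("pics/blkscene.png")
f=lambda p,y,x:cv2.resize(p[y:y+80,x:x+80],None,fx=5,fy=5,interpolation=cv2.INTER_CUBIC)
cv2.imwrite("pics/d1.png",np.hstack([f(a,225,290),f(b,165,180)]))
E
```

```text
[ 0.5347 -0.1462  0.0486] [-0.4  2.9 -2.7] 53.55
scene z.065 [ 559.7 -212.2   83.9   38.7  -59. ] [-0.2559 -0.1882]
scene top 467 [ 535.1 -223.1   71.8   66.4  -89.2]
side z.065 [ 519.7 -186.7   97.5    5.2   66.3] [-0.2323 -0.1568]
side top 24 [ 542.5 -155.9   20.1   12.3  -41.2]
side top 16 [ 524.1 -157.2   19.1    6.3   14.7]
side top 547 [ 533.7 -224.1   75.5   63.9  -89.7]
```

View pics/d1.png

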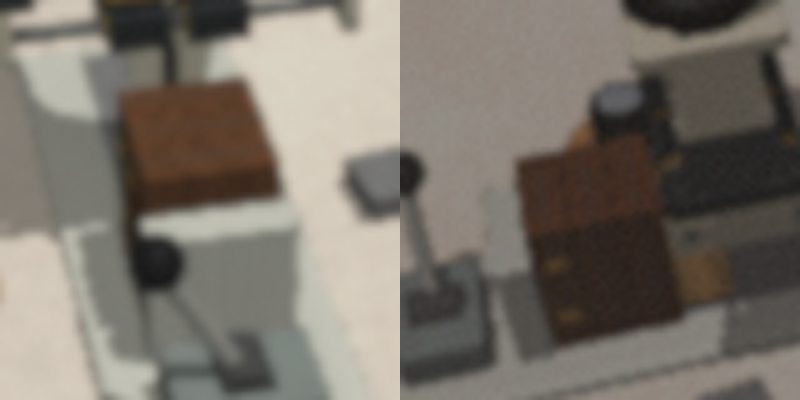

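The crops show the three cases as one closed block, at (200,140) left and (600,240) right, with perhaps 1–2 mm left at the wall. I'll push on in half-millimetre steps until the force rises.

>>> {"op": "servo_tool", "data": {"moves": [{"dx": 0,"dy": -0.0005,"dz": 0,"roll": 0,"jaw": 0.01},{"dx": 0,"dy": 0,"dz": 0,"roll": 0,"jaw": 0.01},{"dx": 0,"dy": -0.0005,"dz": 0,"roll": 0,"jaw": 0.01},{"dx": 0,"dy": 0,"dz": 0,"roll": 0,"jaw": 0.01},{"dx": 0,"dy": -0.0005,"dz": 0,"roll": 0,"jaw": 0.01},{"dx": 0,"dy": 0,"dz": 0,"roll": 0,"jaw": 0.01},{"dx": 0,"dy": 0,"dz": 0,"roll": 0,"jaw": 0.01},{"dx": 0,"dy": 0,"dz": 0,"roll": 0,"jaw": 0.01},{"dx": 0,"dy": 0,"dz": 0,"roll": 0,"jaw": 0.01},{"dx": 0,"dy": 0,"dz": 0,"roll": 0,"jaw": 0.01}]}}

```text
t: 54.9
eef_pos: [0.5348, -0.1473, 0.0486]
ee_rot: [-3.141, 0.0, -1.571]
force: [0.2, 5.9, -0.9]
width: 0.0006
gripper_force: 3.0
```

```bash
python3 blk.py
```

```text
[ 0.5348 -0.1473  0.0486] [ 0.2  5.9 -0.9] 54.9
scene z.065 [ 565.9 -223.6   67.9    6.8   89.9] [-0.2557 -0.192 ]
scene top 465 [ 533.5 -224.2   71.7   68.1  -89.7]
side top 41 [ 534.1 -158.6   35.9   21.8   29. ]
side top 540 [ 534.2 -224.6   74.5   64.4  -89.9]
```

>>> {"op": "servo_tool", "data": {"moves": [{"dx": 0,"dy": 0.005,"dz": 0,"roll": 0,"jaw": 0.01},{"dx": 0,"dy": 0.01,"dz": 0.02,"roll": 0,"jaw": 0.01},{"dx": 0,"dy": 0,"dz": 0.04,"roll": 0,"jaw": 0.01},{"dx": 0,"dy": 0,"dz": 0.05,"roll": 0,"jaw": 0.01},{"dx": -0.02,"dy": -0.02,"dz": 0.03,"roll": 0,"jaw": 0.01},{"dx": -0.022,"dy": -0.035,"dz": 0,"roll": 0,"jaw": 0.01},{"dx": -0.025,"dy": -0.04,"dz": 0,"roll": 0,"jaw": 0.01},{"dx": -0.02,"dy": -0.04,"dz": 0,"roll": 0,"jaw": 0.01},{"dx": 0,"dy": -0.035,"dz": 0,"roll": 0,"jaw": 0.01},{"dx": 0,"dy": -0.017,"dz": 0,"roll": 0,"jaw": 0.01}]}}

```text
t: 56.25
eef_pos: [0.447, -0.3214, 0.1888]
ee_rot: [3.141, -0.001, -1.573]
force: [0.4, 0.9, -0.2]
width: 0.0008
gripper_force: 0.0
```

```bash
python3 row.py; python3 look.py side | grep dark; python3 - <<'E'
from h import *
p,d,c=shot("scene"); X=pts(d,c); H=cv2.cvtColor(p,cv2.COLOR_RGB2HSV); x,y,z=X[...,0],X[...,1],X[...,2]
P=X[(z>.058)&(z<.071)&(H[...,1]>70)&(abs(x-.534)<.03)&(y>-.195)&(y<-.1)]; print("block",rect(P),np.percentile(P[:,1],[3,97]))
E
```

```text
[ 0.447  -0.3214  0.1888] [ 3.141e+00 -1.000e-03 -1.573e+00] 56.25
scene top 469 [ 534.8 -224.4   72.1   66.7   89.9] [-0.258  -0.1904]
  z 0.03 [ 563.  -209.9  104.8   12.5  -82.9] [[0.5559, -0.2586], [0.5675, -0.1613]]
  z 0.05 [ 543.2 -210.   111.3   52.9  -78.1] [[0.5134, -0.2577], [0.568, -0.1594]]
  z 0.07 [ 567.4 -225.6   72.8   15.    83.6] [[0.5628, -0.2609], [0.5688, -0.191]]
scene loupe [ 402.4 -198.1   37.7   36.    -7. ]
side top 547 [ 534.5 -224.8   74.3   64.5   90. ] [-0.2609 -0.1922]
  z 0.03 [ 502.2 -215.    27.7    1.1  -90. ] [[0.5018, -0.2287], [0.5028, -0.2013]]
  z 0.05 [ 502.4 -224.1   44.     0.9   89.6] [[0.502, -0.2455], [0.5029, -0.2022]]
  z 0.07 [ 519.1 -242.2   97.    48.3  -46. ] [[0.502, -0.2614], [0.5655, -0.1927]]
side loupe [ 401.  -201.4   40.1   38.9  -60.7]
dark [266 272] 125 rect [ 400.9 -214.7   34.1   14.3   -2.6] med [ 0.401 -0.216  0.032] z5/95 [0.021 0.042]
dark [316 272] 85 rect [ 503.5 -282.6  102.    19.2   80.6] med [ 0.496 -0.327  0.107] z5/95 [0.097 0.113]
block [ 536.9 -173.9   54.1   29.1   -1.5] [-0.18771587 -0.16048029]
```

>>> {"op": "servo_tool", "data": {"moves": [{"dx": 0,"dy": 0.001,"dz": -0.03,"roll": 0,"jaw": 0.01},{"dx": 0,"dy": 0,"dz": -0.04,"roll": 0,"jaw": 0.01},{"dx": 0,"dy": 0,"dz": -0.034,"roll": 0,"jaw": 0.01},{"dx": 0,"dy": 0,"dz": 0,"roll": 0,"jaw": 0.01},{"dx": 0.005,"dy": 0,"dz": 0,"roll": 0,"jaw": 0.01},{"dx": 0.01,"dy": 0,"dz": 0,"roll": 0,"jaw": 0.01},{"dx": 0.01,"dy": 0,"dz": 0,"roll": 0,"jaw": 0.01},{"dx": 0.01,"dy": 0,"dz": 0,"roll": 0,"jaw": 0.01},{"dx": 0.01,"dy": 0,"dz": 0,"roll": 0,"jaw": 0.01},{"dx": 0.01,"dy": 0,"dz": 0,"roll": 0,"jaw": 0.01}]}}

```text
t: 57.7
eef_pos: [0.5035, -0.3187, 0.0846]
ee_rot: [-3.141, -0.0, -1.571]
force: [-1.8, -0.2, 1.0]
width: 0.0006
gripper_force: 0.6
```

>>> {"op": "servo_tool", "data": {"moves": [{"dx": 0.01,"dy": 0,"dz": 0,"roll": 0,"jaw": 0.01},{"dx": 0.01,"dy": 0,"dz": 0,"roll": 0,"jaw": 0.01},{"dx": 0.008,"dy": 0,"dz": 0,"roll": 0,"jaw": 0.01},{"dx": 0.006,"dy": 0,"dz": 0,"roll": 0,"jaw": 0.01},{"dx": 0.003,"dy": 0,"dz": 0,"roll": 0,"jaw": 0.01},{"dx": 0.002,"dy": 0,"dz": 0,"roll": 0,"jaw": 0.01},{"dx": 0,"dy": 0,"dz": 0,"roll": 0,"jaw": 0.01},{"dx": 0,"dy": 0,"dz": 0,"roll": 0,"jaw": 0.01},{"dx": 0,"dy": 0,"dz": 0,"roll": 0,"jaw": 0.01},{"dx": 0,"dy": 0,"dz": 0,"roll": 0,"jaw": 0.01}]}}

```text
t: 58.95
eef_pos: [0.5417, -0.3187, 0.0847]
ee_rot: [-3.141, -0.0, -1.571]
force: [-1.2, 0.3, -0.4]
width: 0.0007
gripper_force: 0.0
```

```bash
python3 look.py side | grep dark
```

```text
dark [341 266] 27 rect [ 542.4 -327.6    4.5    4.3   75.5] med [ 0.543 -0.327  0.111] z5/95 [0.093 0.128]
dark [351 268] 51 rect [ 570.7 -326.7   14.2   12.9   54.9] med [ 0.57  -0.328  0.109] z5/95 [0.102 0.114]
dark [266 271] 120 rect [ 401.9 -214.8   35.1   16.5    5.1] med [ 0.401 -0.216  0.033] z5/95 [0.022 0.042]
dark [333 293] 59 rect [ 533.4 -322.9   28.4   16.3  -76.7] med [ 0.532 -0.328  0.041] z5/95 [0.037 0.044]
```

>>> {"op": "servo_tool", "data": {"moves": [{"dx": 0.002,"dy": 0,"dz": 0,"roll": 0,"jaw": 0.01},{"dx": 0.002,"dy": 0,"dz": 0,"roll": 0,"jaw": 0.01},{"dx": 0,"dy": 0,"dz": 0,"roll": 0,"jaw": 0.01},{"dx": -0.01,"dy": 0,"dz": 0,"roll": 0,"jaw": 0.01},{"dx": -0.02,"dy": 0,"dz": 0.02,"roll": 0,"jaw": 0.01},{"dx": 0,"dy": 0,"dz": 0.04,"roll": 0,"jaw": 0.01},{"dx": 0,"dy": 0,"dz": 0.05,"roll": 0,"jaw": 0.01},{"dx": -0.03,"dy": 0,"dz": 0.03,"roll": 0,"jaw": 0.01},{"dx": 0,"dy": 0,"dz": 0,"roll": 0,"jaw": 0.01},{"dx": 0,"dy": 0,"dz": 0,"roll": 0,"jaw": 0.01}]}}

```text
t: 60.25
eef_pos: [0.4854, -0.3185, 0.2245]
ee_rot: [-3.141, 0.0, -1.571]
force: [-0.7, -0.9, -0.4]
width: 0.0012
gripper_force: 0.0
```

```bash
python3 row.py; python3 look.py side | grep dark; python3 - <<'E'
import cv2,numpy as np
a=cv2.imread("pics/rowside.png");b=cv2.imread("pics/rowscene.png")
f=lambda p,y,x:cv2.resize(p[y:y+100,x:x+130],None,fx=3,fy=3,interpolation=cv2.INTER_CUBIC)
cv2.imwrite("pics/e1.png",np.hstack([f(a,225,250),f(b,165,170)]))
E
```

```text
[ 0.4854 -0.3185  0.2245] [-3.141  0.    -1.571] 60.25
scene top 468 [ 534.8 -224.2   71.7   66.4  -89.3] [-0.258  -0.1904]
  z 0.03 [ 563.8 -210.   104.3   12.2  -85. ] [[0.5565, -0.2598], [0.5681, -0.1617]]
  z 0.05 [ 557.7 -202.2  109.5   53.3  -54. ] [[0.5184, -0.2575], [0.5681, -0.1608]]
  z 0.07 [ 567.3 -225.4   72.4   13.5   84.7] [[0.562, -0.2611], [0.5684, -0.1907]]
scene loupe [ 402.5 -198.9   37.6   36.3   25.1]
side top 540 [ 534.2 -223.8   76.    64.2  -89.7] [-0.2606 -0.1925]
  z 0.03 [ 502.  -222.6   41.5    1.4  -89.6] [[0.5016, -0.2432], [0.5027, -0.2023]]
  z 0.05 [ 502.6 -223.1   44.7    0.9   89.8] [[0.5022, -0.2449], [0.503, -0.2021]]
  z 0.07 [ 519.3 -242.1   96.5   48.4  -45.5] [[0.502, -0.2618], [0.5654, -0.1939]]
side loupe [ 401.2 -202.    38.3   36.7  -53.6]
dark [316 262] 22 rect [ 502.5 -244.5   33.2    1.3  -89.3] med [ 0.503 -0.246  0.071] z5/95 [0.046 0.094]
dark [352 269] 55 rect [ 572.4 -325.9   15.1   12.8  -12.9] med [ 0.572 -0.327  0.107] z5/95 [0.101 0.112]
dark [266 272] 121 rect [ 401.  -214.2   34.1   14.6   -1.5] med [ 0.4   -0.216  0.033] z5/95 [0.022 0.042]
```

View pics/e1.png

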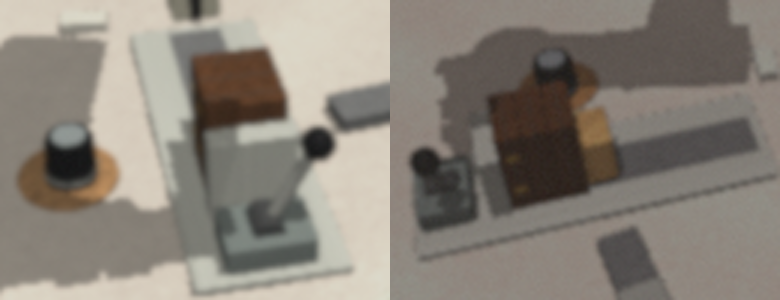

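The final view shows the loupe on the mat (70,160). The row is closed between the wall and block at (235,85) and (560,150), and the lever is over, with its ball at (318,143). The measurements agree, so I'm handing in.

```bash
python3 -c "
from station import *
print(job_done())"
```

```text
the job is handed in; nothing more can be done
None
```

The job is handed in at about 60 s of the 210 s, and the station returned no verdict. My last measurements put the loupe upright about 3 mm off the mat's centre, the three cases that were present upright in a closed row between wall and block, and the lever locked with its ball back at its starting position.

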